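# Clear two stray adjuster sleeves off the turntable into their bins

## Task

Two adjuster sleeves, one long and one short, have been left on the free-spinning turntable beside the yellow hub. Lift each off without swinging the turntable round by as much as a quarter turn, and lay it gently, not dropping it, flat on the floor of the red bin that already holds a sleeve of the same length, alongside that sleeve and parallel to it. Leave the hub standing on the turntable, now at rest, the sleeves already in the bins in their bins, and everything else where it is.

Things in the scene. Friction and masses are not known exactly. Their poses are not given: they have to be found in the camera images.
- long_sleeve: silver alloy adjuster sleeve: octagonal bar 24 mm across flats, 80 mm long, black bore at each end. Origin at its centre (12 mm above whatever it lies on); its x axis runs along its length; the longer of the two lying on the turntable
- short_sleeve: silver alloy adjuster sleeve: octagonal bar 24 mm across flats, 40 mm long, black bore at each end. Origin at its centre (12 mm above whatever it lies on); its x axis runs along its length; the shorter of the two lying on the turntable
- turntable: foot of the turntable, fixed to the table. Origin: on the table, on the turning axis. The round black-topped platter on it is 280 mm across and its top is 40 mm above the table
- platter (a joint): angle of the platter in rad, counter-clockwise from above; it spins freely, with hardly any friction and no end stop
- platter_mark (a point): small yellow mark on the platter's top, 120 mm from the turning axis; it turns with the platter
- hub: yellow and black wheel hub that stands upright on the turntable and stays there, 56 mm square foot, 70 mm flange, 60 mm tall. Origin: centre of its underside; z up
- short_bin: fixed open red plastic bin, outside 118 mm (its x) by 124 mm (its y), walls 4 mm thick and 40 mm high, floor 4 mm thick. Origin: centre of its underside, on the table. It keeps the 40 mm sleeves: one lies in it already, along the bin's x, on its +y side
- medium_bin: fixed open red plastic bin, outside 118 mm (its x) by 124 mm (its y), walls 4 mm thick and 40 mm high, floor 4 mm thick. Origin: centre of its underside, on the table. It keeps the 60 mm sleeves: one lies in it already, along the bin's x, on its +y side
- long_bin: fixed open red plastic bin, outside 118 mm (its x) by 124 mm (its y), walls 4 mm thick and 40 mm high, floor 4 mm thick. Origin: centre of its underside, on the table. It keeps the 80 mm sleeves: one lies in it already, along the bin's x, on its +y side
- short_sample: silver alloy adjuster sleeve: octagonal bar 24 mm across flats, 40 mm long, black bore at each end. Origin at its centre (12 mm above whatever it lies on); its x axis runs along its length; already lies in its bin
- medium_sample: silver alloy adjuster sleeve: octagonal bar 24 mm across flats, 60 mm long, black bore at each end. Origin at its centre (12 mm above whatever it lies on); its x axis runs along its length; already lies in its bin
- long_sample: silver alloy adjuster sleeve: octagonal bar 24 mm across flats, 80 mm long, black bore at each end. Origin at its centre (12 mm above whatever it lies on); its x axis runs along its length; already lies in its bin
- canister: silver round canister, 88 mm across its rim, 118 mm tall, standing on the table beyond the bins; a bystander. Origin: centre of its underside
- spare_hub: yellow and black wheel hub standing on the table beyond the bins; a bystander, 56 mm square foot, 70 mm flange, 60 mm tall. Origin: centre of its underside; z up

How it is judged (in metres and radians):
At the end, for the whole second after the job is handed in: Each sleeve lies still, flat on the floor of the bin of its length (centre inside, under 22 mm high), within 20 degrees of parallel to the sample there; samples on the floors of their bins; hub upright on the platter within 115 mm of its axis; platter at rest (under 0.1 rad/s) (x of long_sleeve in the frame of long_bin between -0.055 and 0.055 m and y of long_sleeve in the frame of long_bin between -0.055 and 0.055 m and z of each of long_sleeve, long_sample in the frame of long_bin below 0.022 m and angle between the x axis of long_sleeve and the x axis of long_sample, either way round below 0.35 rad and angle between long_sleeve's own x axis and vertical between 1.4 and 1.74 rad and linear speed of each of long_sleeve, short_sleeve below 0.02 m/s and x of short_sleeve in the frame of short_bin between -0.055 and 0.055 m and y of short_sleeve in the frame of short_bin between -0.055 and 0.055 m and z of each of short_sleeve, short_sample in the frame of short_bin below 0.022 m and angle between the x axis of short_sleeve and the x axis of short_sample, either way round below 0.35 rad and angle between short_sleeve's own x axis and vertical between 1.4 and 1.74 rad and x of short_sample in the frame of short_bin between -0.055 and 0.055 m and y of short_sample in the frame of short_bin between -0.055 and 0.055 m and x of medium_sample in the frame of medium_bin between -0.055 and 0.055 m and y of medium_sample in the frame of medium_bin between -0.055 and 0.055 m and z of medium_sample in the frame of medium_bin below 0.022 m and x of long_sample in the frame of long_bin between -0.055 and 0.055 m and y of long_sample in the frame of long_bin between -0.055 and 0.055 m and horizontal distance between hub and turntable below 0.115 m and height (world z) of hub above 0.036 m and angle between hub's own z axis and vertical below 0.15 rad and velocity of joint platter between -0.1 and 0.1 rad/s); the robot touches nothing.
It fails at once if the platter is turned more than a quarter turn from where it stood (distance of platter_mark from where it was at the start of the episode above 0.17 m).
It fails at once if the hub on the turntable is tipped over (angle between hub's own z axis and vertical above 0.5 rad).
It fails at once if the canister or the spare hub is shifted more than 40 mm (distance of any of canister, spare_hub from where it was at the start of the episode above 0.04 m).
It fails at once if the long sleeve is dropped: it falls free of the fingers faster than 0.65 m/s (a drop of more than about 20 mm) (contact force between the fingers and long_sleeve below 0.02 N and linear speed of long_sleeve above 0.65 m/s).
It fails at once if the short sleeve is dropped: it falls free of the fingers faster than 0.65 m/s (a drop of more than about 20 mm) (contact force between the fingers and short_sleeve below 0.02 N and linear speed of short_sleeve above 0.65 m/s).
It also fails if it takes over 67 s, if anything falls off the work surface, if the arm or the gripper's body presses on something with over 40 N, if the wrist force passes 120 N, or if a joint passes its speed limit or range.

## Robot

A 7-joint arm with a two-finger parallel gripper is mounted at the origin on the work surface. World frame = base frame: x ahead of the robot, y to its left, z up, the work surface at z = 0. Lengths are in mm, angles in rad, forces in N, time in s.
With the tool pointing down it reaches from about 350 to 900 mm from the base axis. Payload 8.1 kg.
Tool frame: the origin (TCP) lies at the very end of the fingers, on their centre line; the grasp point (between the pads) lies 19 mm behind it; z points along the fingers, y is the direction in which the jaws open and shut (so a half turn about z gives the same grasp; the last joint's range is limited). The gripper opens to 85 mm and grips with 20 to 120 N. Pads are 22 mm wide; open, the fingers measure 114 mm over their backs; the gripper's body (76 mm by 85 mm) begins 54 mm behind the grasp point. The pads swing forward as they close: fully open they stand 13 mm farther back than shut.
Start: joints at [-0.103, 0.434, 0.025, 1.573, -0.012, 1.134, -0.075], TCP at [625.014, -0.027, 196.223] pointing down, gripper open.
Joint ranges: [-2.62, 2.62], [-0.44, 2.09], [-1.27, 1.32], [0.08, 2.57], [-1.32, 4.46], [0.12, 2], [-2.74, 2.74]. Speed limits (rad/s): [2.22, 2.22, 3.01, 3.01, 3.14, 3.14, 3.14].

## Interface

Orientations are given as [roll, pitch, yaw] about the fixed x, y, z axes, in that order (R = Rz(yaw) Ry(pitch) Rx(roll)).
In Python, from plant import arm, eyes, order gives the robot as it stands.
- The arm moves only by the tool play_rows, never from a script. Its argument "moves" is text: rows parted by semicolons, each of 7 numbers parted by spaces: the shift along the tool's x, y, z in units of 30 mm (1.0 is 30 mm), then the turn, a rotation vector about the tool's x, y, z in units of 6 degrees (1.0 is 6 degrees), then the closure in counts, from 0 (fully open) to 255 (shut). In form: tx ty tz rx ry rz fingers; .... A call has 1 to 10 rows; each row shifts and turns the commanded pose from where the row before left it, along the tool's axes as they then stand; what a row does not reach is not made up. A row lasts 1/12 s, in which the tool goes at most 41.7 mm and 7.16 degrees, less where a joint would pass 70% of its speed; a pose out of reach is approached as far as the arm can. A call is refused whole if a number of a shift passes 1 or a number of a turn 1, either way. A call with a gripper value outside its range is refused whole. The fingers move at their own pace and stop on an object; "grip_force" is the grip in N (left out, the last holds). Time passes only in rows, so rows that do not move let the fingers close. It gives the time, the measured TCP pose, the force and the opening at its end, in the units of the state.
- arm.state(): the state, without advancing time (a new reading comes with each control period).
- eyes.snapshot(name): name is "scene" or "side" or "wrist"; returns the picture (400x640x3 uint8, blue, green, red); there is no depth.
- eyes.camera_params(name): a dict with "mtx" (3x3 intrinsics, pixels), "extrinsics" (4x4, takes a point from camera to world coordinates). Camera axes: x right, y down, z forward; pixel columns grow to the right and rows downward; lengths in mm; the calibration is good to about 2 mm. A picture is of the moment at which its call begins: read the wrist's pose just before it. camera_params takes no time and is no camera call; for the wrist camera it gives the pose at the moment of the call.
- order.hand_in(): hands the job in, once; it reports no verdict.
The state is a dict: "t": time; "q": joint angles; "joint_velocities": joint speeds; "joint_torque": joint torques, N m; "tool_pos": TCP position; "tcp_rot": TCP orientation; "wrist_force": force on the tool from outside, world axes, zero at the start; "torque": the same for the moment, N m; "finger_gap": opening from 0.0 (shut) to 1.0 (fully open).
Only numpy, scipy, OpenCV 4.12 (cv2) and the standard library are available. Lean on these libraries where they do the work, as an engineer would, in place of code of your own. Each camera call takes 0.05 s, during which the arm holds its last target.

## Working session

There is one attempt and no reset: what is moved stays moved. The work goes in short steps, Python scripts to look and compute and a tool call to move; the robot and the scene stay as the last step left them, time stands still between calls to the robot, and variables do not carry over. Pictures are saved under pics/ and viewed, and the job is handed in when it is done.

Besides the shell and the picture viewer there is one more tool, called after "Request:" as name(argument=value, ...) on one line, values as JSON. play_rows: Moves the arm, as the interface text tells. Its arguments: {"type":"object","properties":{"moves":{"type":"string"},"grip_force":{"type":"number"}},"required":["moves"]}

```bash
ls; mkdir -p pics
python3 - <<'E'
from plant import arm, eyes, order
import cv2
print(arm.state())
for n in ["scene","side","wrist"]:
    p=eyes.camera_params(n)
    print(n,p)
    cv2.imwrite(f"pics/{n}0.png",eyes.snapshot(n))
E
```

```text
pics
{'t': 0.0, 'q': array([-0.10259053,  0.43523653,  0.02496254,  1.57412732, -0.01158176,
        1.13398955, -0.07510646]), 'joint_velocities': array([ 5.83131474e-05,  2.34240321e-03, -1.32188497e-03,  7.05186981e-04,
        4.26047951e-04,  8.20419140e-04,  5.33286776e-04]), 'joint_torque': array([ 8.97134169e-05, -6.70461059e+01,  1.02531374e+00, -3.16203833e+01,
        1.55155628e-02,  1.25530543e-02, -1.11555586e-06]), 'tool_pos': array([ 6.24424046e+02, -6.95747061e-02,  1.95405792e+02]), 'tcp_rot': array([-3.13998436e+00,  1.58707158e-04,  1.57072760e+00]), 'wrist_force': array([0.18400088, 0.74904565, 0.35470043]), 'torque': array([ 0.01730667,  0.0154415 , -0.0028744 ]), 'finger_gap': 1.0003074682845132}
scene {'mtx': array([[479.00051395,   0.        , 319.48413525],
       [  0.        , 479.00051395, 200.44123177],
       [  0.        ,   0.        ,   1.        ]]), 'extrinsics': array([[ 7.11293174e-01,  4.65983881e-01, -5.26232879e-01,
         1.12857803e+03],
       [ 7.02856537e-01, -4.63646771e-01,  5.39466738e-01,
        -5.01650118e+02],
       [ 7.3966290
[... 502 characters left out ...]
2],
       [ 1.58270608e-02, -6.72804917e-01, -7.39650626e-01,
         8.39503767e+02],
       [ 0.00000000e+00,  0.00000000e+00,  0.00000000e+00,
         1.00000000e+00]])}
wrist {'mtx': array([[346.61937152,   0.        , 321.42429004],
       [  0.        , 346.61937152, 198.11420696],
       [  0.        ,   0.        ,   1.        ]]), 'extrinsics': array([[ 9.99998237e-01,  1.61921063e-03, -9.51349860e-04,
         6.26038333e+02],
       [ 1.23634958e-03, -9.48922362e-01, -3.15507246e-01,
         8.10883275e+01],
       [-1.41362984e-03,  3.15505514e-01, -9.48922690e-01,
         3.73284700e+02],
       [ 0.00000000e+00,  0.00000000e+00,  0.00000000e+00,
         1.00000000e+00]])}
```

View pics/scene0.png

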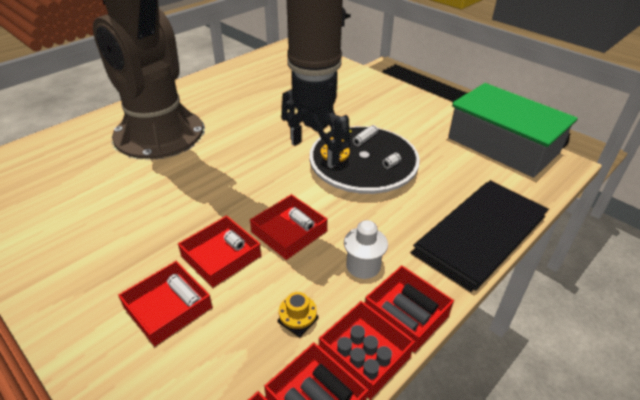

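View pics/side0.png

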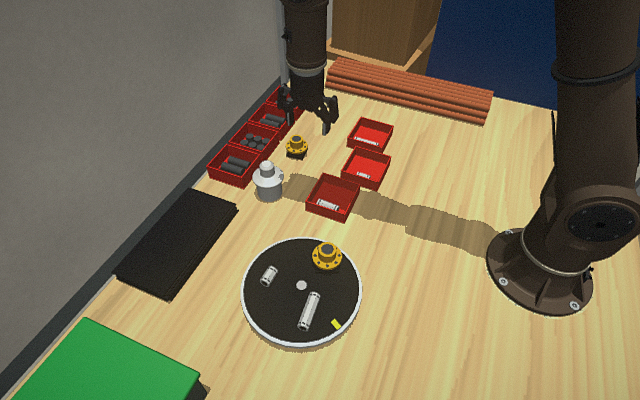

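View pics/wrist0.png

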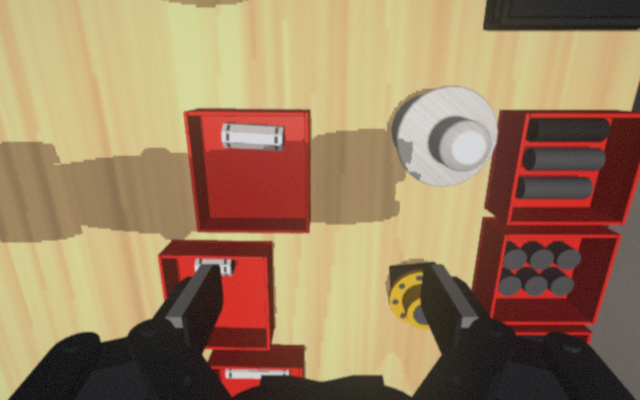

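The side view shows the platter (centre ~(302,285)), the long sleeve at (309,310), the short at (269,276), the hub at (327,254) and the yellow mark at (336,324). The three bins are at (333,198), (366,168) and (370,135). Next I'll measure these.

```bash
cat > h.py <<'E'
import numpy as np, cv2
from plant import arm, eyes, order
def ray(p,uv,z):
    uv=np.atleast_2d(np.array(uv,float)); M=p['mtx'];E=p['extrinsics']
    d=np.c_[uv,np.ones(len(uv))]@np.linalg.inv(M).T@E[:3,:3].T
    o=E[:3,3]; s=(z-o[2])/d[:,2]
    return o+d*s[:,None]
def proj(p,X):
    X=np.atleast_2d(X);E=p['extrinsics']
    c=(X-E[:3,3])@E[:3,:3]; u=c@p['mtx'].T
    return u[:,:2]/u[:,2:]
def blobs(mask,p,z,amin=40,amax=20000):
    n,l,st,c=cv2.connectedComponentsWithStats(mask.astype(np.uint8))
    out=[]
    for i in range(1,n):
        if not amin<=st[i,4]<=amax: continue
        ys,xs=np.nonzero(l==i)
        W=ray(p,np.c_[xs,ys],z)[:,:2]
        (cx,cy),(w,h),a=cv2.minAreaRect(W.astype(np.float32))
        if w<h: w,h,a=h,w,a+90
        out.append(dict(px=c[i].round().tolist(),area=int(st[i,4]),c=(round(cx,1),round(cy,1)),m=W.mean(0).round(1).tolist(),L=round(w,1),W=round(h,1),ang=round((a+90)%180-90,1)))
    return out
def silver(im):
    hsv=cv2.cvtColor(im,cv2.COLOR_BGR2HSV)
    return (hsv[...,1]<45)&(hsv[...,2]>125)
def red(im):
    hsv=cv2.cvtColor(im,cv2.COLOR_BGR2HSV)
    return ((hsv[...,0]<6)|(hsv[...,0]>174))&(hsv[...,1]>150)&(hsv[...,2]>60)
def yellow(im):
    hsv=cv2.cvtColor(im,cv2.COLOR_BGR2HSV)
    return (abs(hsv[...,0].astype(int)-25)<8)&(hsv[...,1]>170)&(hsv[...,2]>100)
E
python3 - <<'E'
from h import *
for n in ["side","scene","wrist"]:
    im=cv2.imread(f"pics/{n}0.png");p=eyes.camera_params(n)
    for nm,f,z in (("silver",silver,58),("silverbin",silver,22),("yellow",yellow,40),("red",red,40)):
        print(n,nm,z)
        for b in blobs(f(im),p,z):
            if b['L']<200 and 300<b['c'][0]<1000: print('  ',b)
E
```

```text
side silver 58
   {'px': [366.0, 141.0], 'area': 42, 'c': (531.4, -230.5), 'm': [531.3, -230.5], 'L': 62.1, 'W': 9.6, 'ang': -1.4}
   {'px': [267.0, 175.0], 'area': 503, 'c': (737.1, 20.8), 'm': [739.3, 25.7], 'L': 99.8, 'W': 87.6, 'ang': 89.2}
   {'px': [199.0, 179.0], 'area': 42, 'c': (903.8, 112.8), 'm': [903.9, 114.8], 'L': 71.2, 'W': 6.8, 'ang': -89.2}
   {'px': [327.0, 204.0], 'area': 100, 'c': (542.6, 57.2), 'm': [543.2, 57.8], 'L': 57.6, 'W': 17.2, 'ang': -0.2}
   {'px': [269.0, 274.0], 'area': 145, 'c': (583.8, 304.8), 'm': [583.7, 304.6], 'L': 42.8, 'W': 23.4, 'ang': 87.2}
   {'px': [301.0, 285.0], 'area': 77, 'c': (505.4, 301.0), 'm': [505.3, 300.4], 'L': 22.4, 'W': 19.9, 'ang': 23.3}
   {'px': [309.0, 309.0], 'area': 370, 'c': (465.9, 345.4), 'm': [465.7, 346.6], 'L': 82.4, 'W': 23.7, 'ang': -85.3}
side silverbin 22
   {'px': [366.0, 141.0], 'area': 42, 'c': (541.8, -272.7), 'm': [541.8, -272.7], 'L': 65.0, 'W': 10.0, 'ang': -1.4}
   {'px': [267.0, 175.0], 'area': 503, 'c': (757.0, -9.8), 'm': [759.3, -4.7], 'L': 104.4, 'W': 91.7, 'ang': 89.2}
   {'px': [199.0, 179.0], 'a
[... 4913 characters left out ...]
 222, 'c': (505.4, -119.1), 'm': [510.3, -116.8], 'L': 33.2, 'W': 18.1, 'ang': 0.1}
   {'px': [252.0, 373.0], 'area': 380, 'c': (543.2, -273.4), 'm': [537.2, -272.9], 'L': 80.2, 'W': 11.4, 'ang': 0.1}
wrist yellow 40
   {'px': [403.0, 291.0], 'area': 569, 'c': (716.1, -140.3), 'm': [716.4, -139.0], 'L': 62.3, 'W': 27.4, 'ang': 67.9}
   {'px': [414.0, 314.0], 'area': 249, 'c': (730.9, -171.5), 'm': [731.1, -169.2], 'L': 43.2, 'W': 26.3, 'ang': -68.8}
wrist red 40
   {'px': [251.0, 175.0], 'area': 12101, 'c': (554.8, -4.6), 'm': [555.9, -7.0], 'L': 123.2, 'W': 117.8, 'ang': -90.0}
   {'px': [491.0, 180.0], 'area': 121, 'c': (794.6, -9.2), 'm': [794.3, -11.2], 'L': 59.6, 'W': 3.1, 'ang': -89.7}
```

Request:
play_rows(moves="0.6 -0.2 -0.2 0 0 0 0;1 -0.35 -0.2 0 0 0 0;1 -0.35 -0.2 0 0 0 0;1 -0.35 -0.2 0 0 0 0;1 -0.35 -0.2 0 0 0 0;1 -0.35 -0.2 0 0 0 0;1 -0.35 -0.2 0 0 0 0;1 -0.35 -0.2 0 0 0 0;1 -0.35 0 0 0 0 0;1 -0.35 0 0 0 0 0", grip_force=40)

```text
t: 0.98
tool_pos: [523.9, 289.4, 244.5]
tcp_rot: [3.141, -0.0, 1.571]
wrist_force: [0.3, -0.6, -0.6]
finger_gap: 1.0
```

Request:
play_rows(moves="0.7 -0.2 0 0 0 0 0;0 0 0 0 0 0 0;0 0 0 0 0 0 0;0 0 0 0 0 0 0")

```text
t: 1.32
tool_pos: [518.8, 308.1, 243.9]
tcp_rot: [-3.141, 0.001, 1.57]
wrist_force: [-0.4, -0.2, -0.6]
finger_gap: 0.999
```

```bash
cat > look.py <<'E'
from h import *
import sys
tag=sys.argv[1]; s=arm.state()
print(round(s['t'],2),s['tool_pos'].round(1),s['tcp_rot'].round(3),s['finger_gap'].round(3),s['wrist_force'].round(1))
for n in sys.argv[2].split(','):
    p=eyes.camera_params(n); im=eyes.snapshot(n)
    np.savez(f"pics/{n}{tag}.npz",**p)
    cv2.imwrite(f"pics/{n}{tag}.png",im)
    for nm,f,z in [a for a in (("silver",silver,58),("silver",silver,22),("yellow",yellow,62),("red",red,40)) if len(sys.argv)<4 or a[0] in sys.argv[3]]:
        print(n,nm,z)
        for b in blobs(f(im),p,z):
            if b['L']<200 and 300<b['c'][0]<1000: print('  ',b)
E
python3 look.py 1 wrist,side silver,yellow
```

```text
Traceback (most recent call last):
  File "look.py", line 4, in <module>
    print(round(s['t'],2),s['tool_pos'].round(1),s['tcp_rot'].round(3),s['finger_gap'].round(3),s['wrist_force'].round(1))
                                                                       ^^^^^^^^^^^^^^^^^^^^^
AttributeError: 'float' object has no attribute 'round'
```

```bash
sed -i "s/s\['finger_gap'\].round(3)/round(s['finger_gap'],3)/" look.py
python3 look.py 1 wrist,side silver,yellow
```

```text
1.32 [518.8 308.1 243.9] [-3.141e+00  1.000e-03  1.570e+00] 0.999 [-0.4 -0.2 -0.6]
wrist silver 58
   {'px': [272.0, 123.0], 'area': 1873, 'c': (469.3, 347.1), 'm': [469.1, 348.9], 'L': 82.0, 'W': 24.8, 'ang': -85.3}
   {'px': [385.0, 164.0], 'area': 723, 'c': (588.4, 305.9), 'm': [588.7, 307.0], 'L': 41.1, 'W': 23.9, 'ang': 87.7}
   {'px': [315.0, 174.0], 'area': 329, 'c': (513.8, 296.0), 'm': [513.7, 296.0], 'L': 21.1, 'W': 20.6, 'ang': -90.0}
   {'px': [176.0, 321.0], 'area': 93, 'c': (337.0, 104.7), 'm': [338.0, 105.4], 'L': 14.4, 'W': 13.5, 'ang': 0.0}
   {'px': [467.0, 321.0], 'area': 101, 'c': (704.9, 105.0), 'm': [703.2, 105.8], 'L': 16.9, 'W': 13.5, 'ang': 0.0}
   {'px': [348.0, 351.0], 'area': 389, 'c': (553.6, 58.3), 'm': [554.7, 58.9], 'L': 54.7, 'W': 14.4, 'ang': 0.0}
wrist silver 22
   {'px': [272.0, 123.0], 'area': 1873, 'c': (464.2, 343.0), 'm': [464.0, 344.9], 'L': 90.1, 'W': 27.3, 'ang': -85.3}
   {'px': [385.0, 164.0], 'area': 723, 'c': (595.2, 297.6), 'm': [595.5, 298.8], 'L': 45.2, 'W': 26.3, 'ang': 87.7}
   {'px': [315.0, 174.0], 'area': 329, 'c': (513.1, 286.8)
[... 1498 characters left out ...]
102.0, 260.0], 'area': 87, 'c': (990.3, 413.8), 'm': [985.9, 413.9], 'L': 89.1, 'W': 22.4, 'ang': -89.8}
   {'px': [268.0, 275.0], 'area': 101, 'c': (597.1, 292.5), 'm': [597.1, 291.1], 'L': 36.3, 'W': 22.5, 'ang': 83.9}
   {'px': [301.0, 285.0], 'area': 55, 'c': (514.7, 283.2), 'm': [514.9, 282.7], 'L': 21.0, 'W': 18.7, 'ang': -65.4}
   {'px': [309.0, 310.0], 'area': 373, 'c': (473.4, 330.1), 'm': [473.2, 331.5], 'L': 85.5, 'W': 24.8, 'ang': -85.3}
side yellow 62
   {'px': [327.0, 257.0], 'area': 461, 'c': (481.2, 209.6), 'm': [479.8, 213.8], 'L': 70.7, 'W': 70.5, 'ang': 64.1}
   {'px': [336.0, 324.0], 'area': 56, 'c': (401.1, 355.8), 'm': [400.9, 355.9], 'L': 20.8, 'W': 11.5, 'ang': -29.2}
```

View pics/wrist1.png

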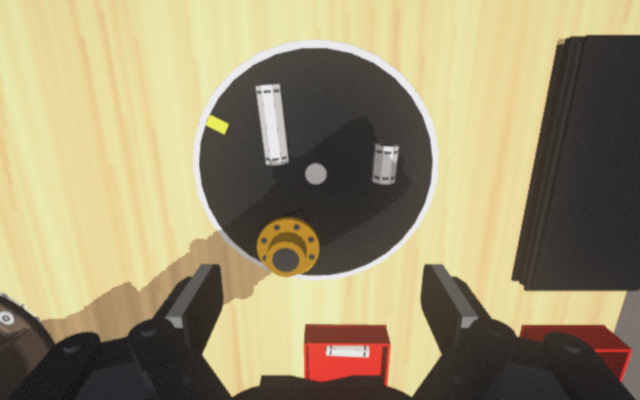

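The wrist view shows the long sleeve at (272,123), the short at (385,164) and the hub at (288,243). The views agree on the long sleeve at (467,346.5) mm with its axis at -85.3°, and on the short at (588,306) mm with its axis at ~87.5°. I'll take the long one first.

Request:
play_rows(moves="0.3 -0.4 0.5 0 0 0 60;0.35 -0.45 0.9 0 0 0 100;0.35 -0.45 0.9 0 0 0 125;0.28 -0.4 0.9 0 0 0 125;0 0 0.9 0 0 -0.8 125;0 0 0 0 0 0 125;0 0 0 0 0 0 125;0 0 0 0 0 0 125")

```text
t: 2.08
tool_pos: [469.3, 346.8, 122.7]
tcp_rot: [3.14, -0.001, 1.65]
wrist_force: [0.1, 0.9, 0.4]
finger_gap: 0.514
```

```bash
python3 look.py 2 wrist,side silver
```

```text
2.08 [469.3 346.8 122.7] [ 3.14e+00 -1.00e-03  1.65e+00] 0.514 [0.1 0.9 0.4]
wrist silver 58
   {'px': [319.0, 194.0], 'area': 3170, 'c': (468.9, 346.4), 'm': [468.8, 349.5], 'L': 83.1, 'W': 24.1, 'ang': -85.5}
   {'px': [466.0, 260.0], 'area': 1408, 'c': (587.8, 305.1), 'm': [587.8, 305.4], 'L': 44.8, 'W': 24.6, 'ang': 87.6}
   {'px': [363.0, 257.0], 'area': 356, 'c': (507.1, 301.7), 'm': [507.1, 301.5], 'L': 21.3, 'W': 15.4, 'ang': 74.0}
   {'px': [250.0, 300.0], 'area': 52, 'c': (419.0, 254.4), 'm': [419.9, 255.3], 'L': 8.1, 'W': 7.3, 'ang': -80.7}
   {'px': [392.0, 300.0], 'area': 49, 'c': (536.6, 263.7), 'm': [535.7, 264.4], 'L': 8.0, 'W': 6.5, 'ang': -88.8}
   {'px': [270.0, 357.0], 'area': 138, 'c': (437.8, 199.5), 'm': [437.9, 199.2], 'L': 25.0, 'W': 6.0, 'ang': -33.2}
wrist silver 22
   {'px': [319.0, 194.0], 'area': 3170, 'c': (469.6, 334.3), 'm': [469.6, 337.9], 'L': 95.4, 'W': 27.7, 'ang': -85.5}
   {'px': [466.0, 260.0], 'area': 1408, 'c': (606.2, 286.9), 'm': [606.2, 287.3], 'L': 51.5, 'W': 28.3, 'ang': 87.6}
   {'px': [363.0, 257.0], 'area': 356, 'c': (513.6, 283.0), '
[... 885 characters left out ...]
: [309.0, 311.0], 'area': 297, 'c': (463.6, 346.4), 'm': [463.4, 348.8], 'L': 82.7, 'W': 22.8, 'ang': -88.7}
side silver 22
   {'px': [264.0, 176.0], 'area': 386, 'c': (774.4, -5.1), 'm': [768.0, 0.1], 'L': 116.5, 'W': 64.6, 'ang': -56.1}
   {'px': [199.0, 179.0], 'area': 47, 'c': (931.9, 86.4), 'm': [931.8, 88.7], 'L': 74.5, 'W': 7.3, 'ang': -89.9}
   {'px': [269.0, 274.0], 'area': 159, 'c': (596.7, 287.8), 'm': [596.5, 288.1], 'L': 45.8, 'W': 24.9, 'ang': 86.2}
   {'px': [301.0, 285.0], 'area': 66, 'c': (514.7, 283.2), 'm': [514.7, 282.8], 'L': 21.0, 'W': 18.7, 'ang': -65.4}
   {'px': [309.0, 311.0], 'area': 297, 'c': (470.9, 330.7), 'm': [470.8, 333.2], 'L': 86.5, 'W': 23.9, 'ang': -88.7}
```

View pics/wrist2.png

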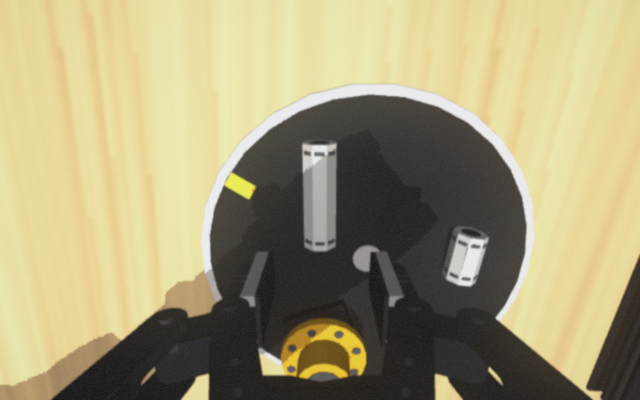

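The sleeve is at column 319, midway between the fingertips at about 262 and 384, and its angle matches. Descend.

Request:
play_rows(moves="0 0 0.8 0 0 0 125;0 0 0.8 0 0 0 125;0 0 0.6 0 0 0 125;0 0 0.3 0 0 0 125;0 0 0.1 0 0 0 125;0 0 0 0 0 0 125;0 0 0 0 0 0 135")

```text
t: 2.77
tool_pos: [468.4, 348.0, 44.5]
tcp_rot: [3.14, -0.001, 1.654]
wrist_force: [0.1, -0.4, -0.3]
finger_gap: 0.47
```

```bash
python3 look.py 3 wrist silver | head -3
```

```text
2.77 [468.4 348.   44.5] [ 3.140e+00 -1.000e-03  1.654e+00] 0.47 [ 0.1 -0.4 -0.3]
wrist silver 58
   {'px': [320.0, 243.0], 'area': 5917, 'c': (469.2, 345.5), 'm': [468.8, 348.9], 'L': 84.6, 'W': 23.7, 'ang': -85.3}
```

View pics/wrist3.png

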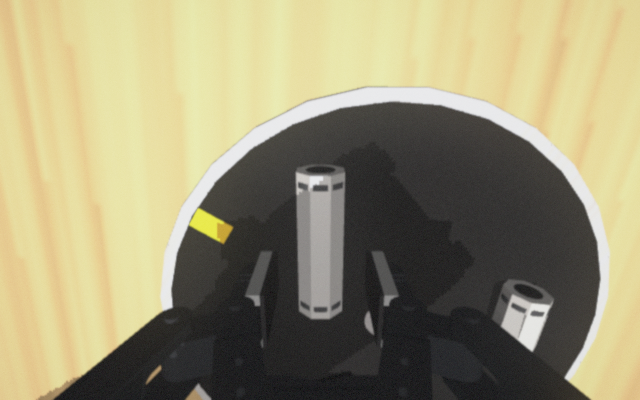

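The fingers straddle the sleeve evenly (320 against about 268 and 378). Close gently.

Request:
play_rows(moves="0 0 0 0 0 0 150;0 0 0 0 0 0 160;0 0 0 0 0 0 170;0 0 0 0 0 0 178;0 0 0 0 0 0 186;0 0 0 0 0 0 194;0 0 0 0 0 0 205;0 0 0 0 0 0 220;0 0 0 0 0 0 220;0 0 0 0 0 0 220", grip_force=40)

```text
t: 3.65
tool_pos: [467.5, 347.4, 43.2]
tcp_rot: [-3.142, 0.0, 1.654]
wrist_force: [1.0, 0.9, 0.2]
finger_gap: 0.138
```

```bash
python3 look.py 4 wrist silver | head -3
```

```text
3.65 [467.5 347.4  43.2] [-3.142  0.     1.654] 0.138 [1.  0.9 0.2]
wrist silver 58
   {'px': [321.0, 236.0], 'area': 4880, 'c': (469.2, 345.3), 'm': [468.5, 353.1], 'L': 84.7, 'W': 23.8, 'ang': -85.1}
```

View pics/wrist4.png

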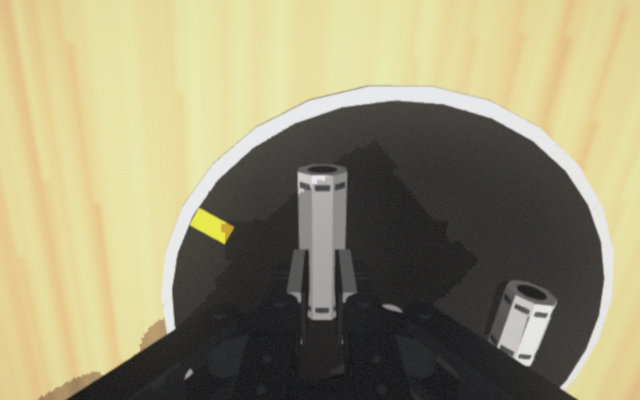

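Run:
```python
from h import *
im=cv2.imread('pics/wrist4.png')[150:350,240:400]
cv2.imwrite('pics/z4.png',cv2.resize(im,None,fx=3.0,fy=3.0,interpolation=cv2.INTER_CUBIC))
p=dict(np.load('pics/wrist4.npz'))
s=arm.state();R=cv2.Rodrigues(np.zeros(3))[0]
import math
y=1.654; tx=np.array([math.cos(y),math.sin(y),0]); ty=np.array([math.sin(y),-math.cos(y),0]); T=s['tool_pos']
for z in (0,5,10,19):
  for h in (6,12): print(z,h,proj(p,[T+np.array([0,0,z])+tx*11+ty*h, T+np.array([0,0,z])+tx*11-ty*h]).round(0).tolist())
```

```text
0 6 [[330.0, 217.0], [308.0, 217.0]]
0 12 [[341.0, 217.0], [297.0, 217.0]]
5 6 [[330.0, 220.0], [308.0, 220.0]]
5 12 [[341.0, 220.0], [297.0, 220.0]]
10 6 [[330.0, 224.0], [307.0, 224.0]]
10 12 [[342.0, 224.0], [296.0, 224.0]]
19 6 [[331.0, 231.0], [307.0, 231.0]]
19 12 [[343.0, 231.0], [295.0, 231.0]]
```

View pics/z4.png

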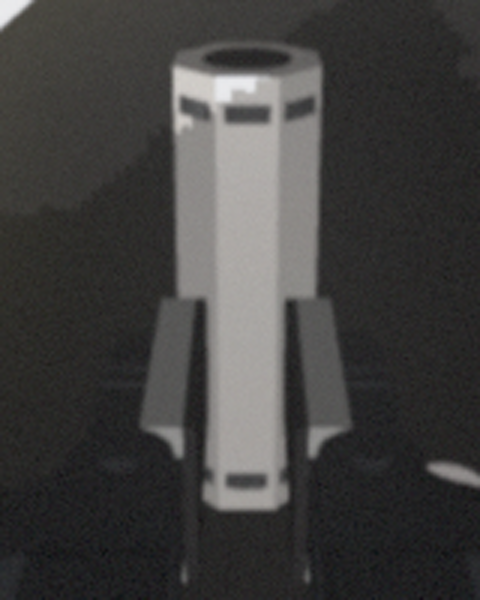

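```bash
python3 look.py 4 side silver | head -3;python3 - <<'E'
from h import *
im=cv2.imread('pics/side4.png')[200:400,200:400]
cv2.imwrite('pics/zs4.png',cv2.resize(im,None,fx=3.0,fy=3.0,interpolation=cv2.INTER_CUBIC))
E
```

```text
3.7 [467.6 347.4  43.2] [3.142 0.    1.654] 0.139 [ 0.2 -0.3 -0.6]
side silver 58
   {'px': [259.0, 177.0], 'area': 182, 'c': (763.1, 33.2), 'm': [756.4, 43.0], 'L': 106.7, 'W': 37.2, 'ang': -55.2}
```

View pics/zs4.png

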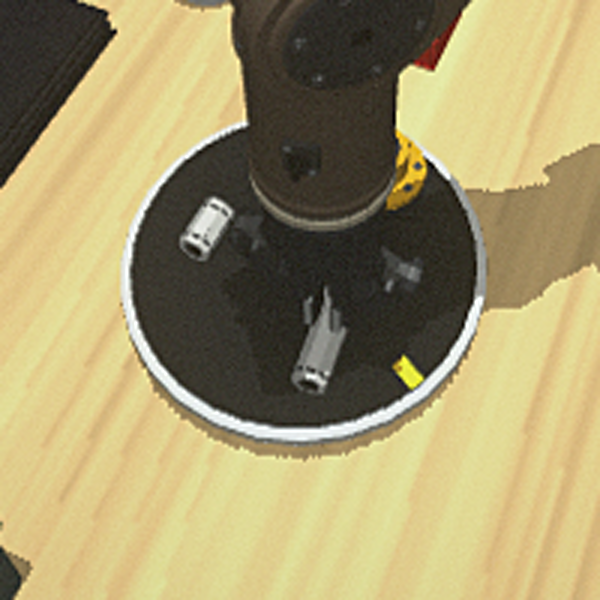

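Run:
```python
from h import *
T=np.array([624.4,0,195.4])
for n in ('scene','side'):
    p=eyes.camera_params(n); im=cv2.imread(f'pics/{n}0.png')
    c=proj(p,T)[0]; print(n,c)
    k=4; x0,y0=int(c[0])-70,int(c[1])-90
    z=cv2.resize(im[y0:y0+140,x0:x0+150],None,fx=k,fy=k,interpolation=cv2.INTER_CUBIC)
    for off,col in (((0,0,0),(0,255,0)),((42,0,0),(255,0,0)),((-42,0,0),(255,0,0)),((42,0,13),(255,255,0)),((-42,0,13),(255,255,0)),((42,0,40),(255,0,255)),((-42,0,40),(255,0,255))):
        q=(proj(p,T+np.array(off))[0]-[x0,y0])*k
        cv2.circle(z,(int(q[0]),int(q[1])),4,col,-1)
    cv2.imwrite(f'pics/tip_{n}.png',z)
```

```text
scene [314.09427627 174.75691603]
side [307.19769905 143.05631147]
```

View pics/tip_scene.png

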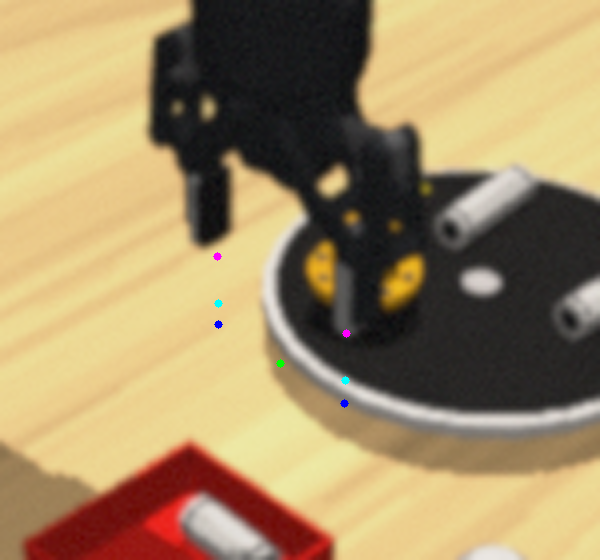

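View pics/tip_side.png

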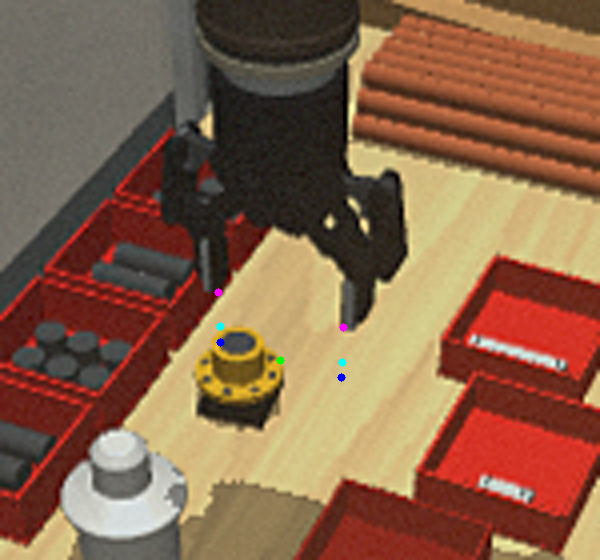

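Zooming in, the visible fingertips end about 40 mm above the reported TCP when open, and only 13 mm of that is expected. The fingers have therefore closed on air above the sleeve: the gap equals the command and there is no force. I'll triangulate the tips to get the true offset.

Run:
```python
from h import *
T=np.array([624.4,0,195.4])
ps={n:eyes.camera_params(n) for n in('scene','side')}
P={}
for n,p in ps.items():
    E=np.linalg.inv(p['extrinsics']); P[n]=p['mtx']@E[:3]
o={}
for n in ps:
    c=proj(ps[n],T)[0]; o[n]=(int(c[0])-70,int(c[1])-90)
# (finger) : zoom px in scene, side
for nm,a,b in (('+x',(352,335),(212,292)),('-x',(207,243),(353,326))):
    ua=np.array(a)/4+o['scene']; ub=np.array(b)/4+o['side']
    X=cv2.triangulatePoints(P['scene'],P['side'],ua.reshape(2,1),ub.reshape(2,1)); X=(X[:3]/X[3]).ravel()
    print(nm,(X-T).round(1),(proj(ps['scene'],X)-ua).round(1),(proj(ps['side'],X)-ub).round(1))
```

```text
+x [45.1  0.7 40.3] [[0.3 0.1]] [[ 0.3 -0.1]]
-x [-48.8   0.3  44. ] [[0.1 0. ]] [[ 0.1 -0. ]]
```

The fingertips really sit about 42 mm above the reported TCP when open, so about 29 mm when shut. I'll correct the descent by that amount. Re-open, then go down in stages.

Request:
play_rows(moves="0 0 0 0 0 0 180;0 0 0 0 0 0 125;0 0 0 0 0 0 125;0 0 0 0 0 0 125;0 0 0.3 0 0 0 125;0 0 0.3 0 0 0 125;0 0 0.2 0 0 0 125;0 0 0.1 0 0 0 125;0 0 0 0 0 0 125")

```text
t: 4.5
tool_pos: [466.8, 346.8, 14.9]
tcp_rot: [-3.14, 0.001, 1.655]
wrist_force: [0.3, -1.2, -0.8]
finger_gap: 0.51
```

```bash
python3 look.py 5 wrist,side silver | head -3;python3 - <<'E'
from h import *
im=cv2.imread('pics/wrist5.png')[150:350,240:400]
cv2.imwrite('pics/z5.png',cv2.resize(im,None,fx=3.0,fy=3.0,interpolation=cv2.INTER_CUBIC))
E
```

```text
4.5 [466.8 346.8  14.9] [-3.140e+00  1.000e-03  1.655e+00] 0.51 [ 0.3 -1.2 -0.8]
wrist silver 58
   {'px': [323.0, 270.0], 'area': 8059, 'c': (469.3, 345.2), 'm': [468.9, 348.9], 'L': 85.7, 'W': 23.6, 'ang': -85.2}
```

View pics/z5.png

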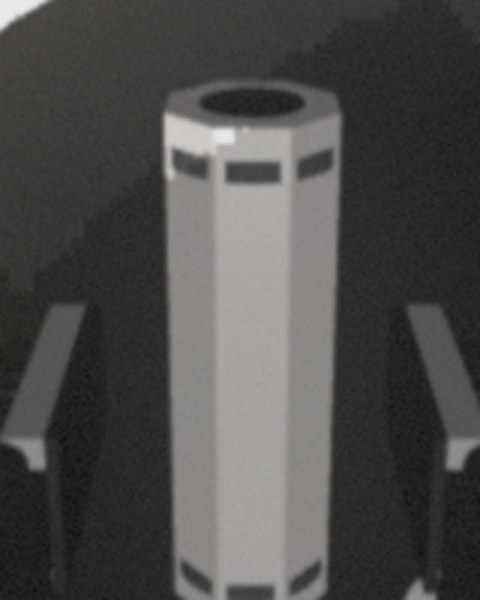

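Request:
play_rows(moves="0 0.05 0 0 0 0 140;0 0 0 0 0 0 150;0 0 0 0 0 0 158;0 0 0 0 0 0 166;0 0 0 0 0 0 174;0 0 0 0 0 0 182;0 0 0 0 0 0 190;0 0 0 0 0 0 205;0 0 0 0 0 0 230;0 0 0 0 0 0 230", grip_force=40)

```text
t: 5.43
tool_pos: [469.2, 347.7, 16.5]
tcp_rot: [3.141, -0.0, 1.655]
wrist_force: [0.1, 0.0, 4.9]
finger_gap: 0.261
```

```bash
python3 look.py 6 wrist,side silver | head -3;python3 - <<'E'
from h import *
im=cv2.imread('pics/wrist6.png')[150:350,240:400]
cv2.imwrite('pics/z6.png',cv2.resize(im,None,fx=3.0,fy=3.0,interpolation=cv2.INTER_CUBIC))
E
```

```text
5.43 [469.2 347.7  16.5] [ 3.141 -0.     1.655] 0.261 [0.1 0.  4.9]
wrist silver 58
   {'px': [321.0, 269.0], 'area': 7707, 'c': (470.6, 345.3), 'm': [470.2, 349.4], 'L': 86.0, 'W': 23.6, 'ang': -85.3}
```

View pics/z6.png

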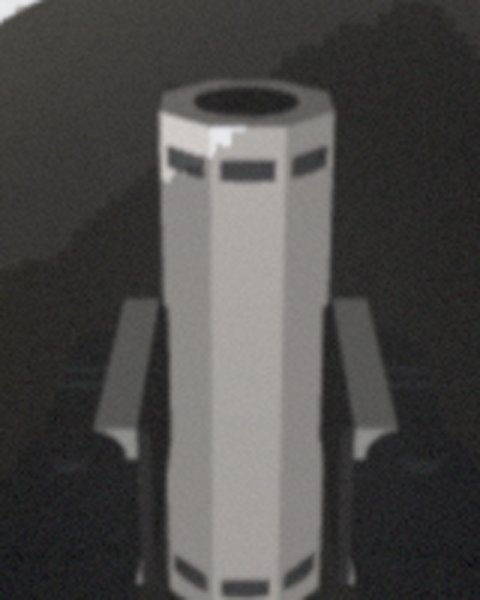

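It has stopped on the sleeve (gap 0.26). Lift slowly and check.

Request:
play_rows(moves="0 0 -0.05 0 0 0 230;0 0 -0.1 0 0 0 230;0 0 -0.3 0 0 0 230;0 0 -0.6 0 0 0 230;0 0 -0.8 0 0 0 230;0 0 -0.8 0 0 0 230;0 0 -0.8 0 0 0 230;0 0 -0.5 0 0 0 230;0 0 0 0 0 0 230;0 0 0 0 0 0 230", grip_force=60)

```text
t: 6.37
tool_pos: [469.4, 347.7, 135.6]
tcp_rot: [3.14, -0.001, 1.654]
wrist_force: [-0.2, 0.3, -1.1]
finger_gap: 0.254
```

```bash
python3 look.py 7 wrist,side silver
```

```text
6.37 [469.4 347.7 135.6] [ 3.140e+00 -1.000e-03  1.654e+00] 0.254 [-0.2  0.3 -1.1]
wrist silver 58
   {'px': [321.0, 268.0], 'area': 7705, 'c': (477.0, 273.9), 'm': [476.4, 280.9], 'L': 158.8, 'W': 44.5, 'ang': -85.3}
   {'px': [459.0, 255.0], 'area': 1295, 'c': (587.9, 304.3), 'm': [588.0, 304.7], 'L': 44.5, 'W': 24.6, 'ang': 86.8}
   {'px': [367.0, 250.0], 'area': 332, 'c': (512.2, 302.9), 'm': [512.1, 303.1], 'L': 21.7, 'W': 15.1, 'ang': -39.5}
   {'px': [353.0, 373.0], 'area': 42, 'c': (515.1, 175.4), 'm': [515.2, 175.3], 'L': 7.5, 'W': 4.7, 'ang': 4.8}
wrist silver 22
   {'px': [321.0, 268.0], 'area': 7705, 'c': (478.8, 252.1), 'm': [478.2, 260.1], 'L': 181.2, 'W': 50.8, 'ang': -85.3}
   {'px': [459.0, 255.0], 'area': 1295, 'c': (605.4, 286.8), 'm': [605.5, 287.3], 'L': 50.7, 'W': 28.1, 'ang': 86.8}
   {'px': [367.0, 250.0], 'area': 332, 'c': (519.0, 285.2), 'm': [518.9, 285.4], 'L': 24.8, 'W': 17.2, 'ang': -39.5}
   {'px': [353.0, 373.0], 'area': 42, 'c': (522.4, 139.7), 'm': [522.5, 139.7], 'L': 8.6, 'W': 5.4, 'ang': 4.8}
side silver 58
   {'px': [264.0, 176.0], 'area': 389, '
[... 197 characters left out ...]
': [269.0, 274.0], 'area': 155, 'c': (584.0, 304.8), 'm': [583.9, 304.5], 'L': 44.8, 'W': 24.3, 'ang': 86.2}
   {'px': [306.0, 288.0], 'area': 204, 'c': (492.5, 296.8), 'm': [493.2, 302.4], 'L': 76.1, 'W': 22.6, 'ang': -85.4}
side silver 22
   {'px': [264.0, 176.0], 'area': 389, 'c': (774.8, -3.5), 'm': [767.5, 1.0], 'L': 116.7, 'W': 64.4, 'ang': -51.9}
   {'px': [199.0, 179.0], 'area': 47, 'c': (931.9, 88.1), 'm': [931.8, 89.3], 'L': 77.7, 'W': 7.3, 'ang': 89.9}
   {'px': [269.0, 274.0], 'area': 155, 'c': (596.9, 287.2), 'm': [596.8, 286.8], 'L': 46.9, 'W': 25.4, 'ang': 86.2}
   {'px': [306.0, 288.0], 'area': 204, 'c': (501.2, 278.9), 'm': [501.9, 284.7], 'L': 79.6, 'W': 23.6, 'ang': -85.4}
```

View pics/wrist7.png

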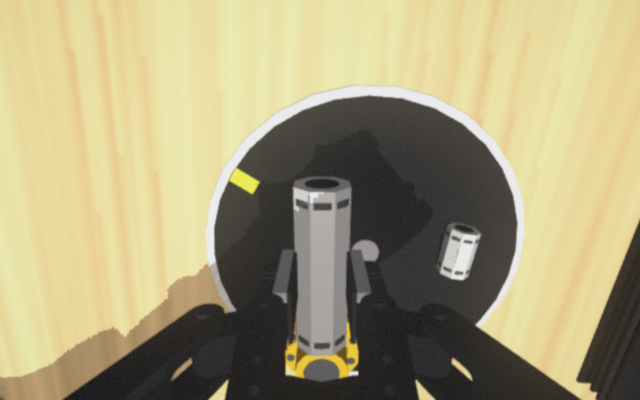

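View pics/side7.png

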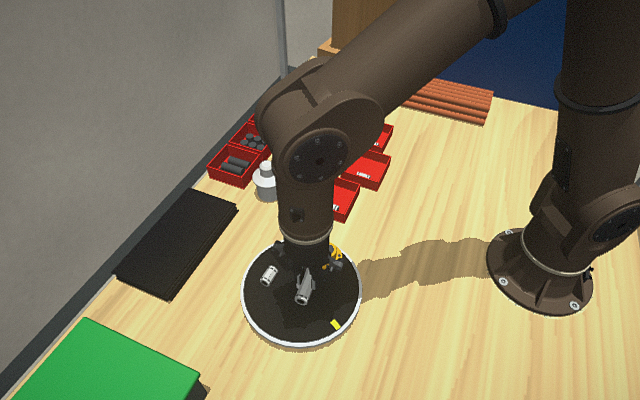

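The sleeve is held: it sits at the same pixel (321,268) as at the grasp, and the platter is still. Carry it to the long bin.

Request:
play_rows(moves="-0.4 0 -0.3 0 0 0 230;-0.7 0 -0.3 0 0 0 230;-1 0.04 -0.3 0 0 0 230;-1 0.04 0 0 0 0 230;-1 0.04 0 0 0 0 230;-1 0.04 0 0 0 0 230;-1 0.04 0 0 0 0 230;-1 0.04 0 0 0 0 230;-1 0.04 0 0 0 0 230;-1 0.04 0 0 0 0 230")

```text
t: 7.3
tool_pos: [500.6, 73.7, 161.4]
tcp_rot: [-3.14, 0.0, 1.654]
wrist_force: [0.6, 0.5, -0.7]
finger_gap: 0.254
```

Request:
play_rows(moves="-1 0.04 0 0 0 0 230;-1 0.04 0 0 0 0 230;-1 0.04 0 0 0 0 230;-1 0.04 0 0 0 0 230;-1 0.04 0 0 0 0 230;-1 0.04 0 0 0 0 230;-1 0.04 0 0 0 0 230;-1 0.04 0 0 0 0 230;-1 0.04 0 0 0 0 230;-1 0.04 0 0 0 0 230")

```text
t: 8.13
tool_pos: [537.1, -223.7, 161.3]
tcp_rot: [-3.14, -0.0, 1.654]
wrist_force: [0.7, -0.2, -1.2]
finger_gap: 0.254
```

Request:
play_rows(moves="-1 0 0 0 0 0 230;-0.8 0 0 0 0 0.3 230;0 0 0 0 0 0.7 230;0 0 0 0 0 1 230;0 0 0 0 0 1 230;0 0 0 0 0 1 230;0 0 0 0 0 1 230;0 0 0 0 0 1 230;0 0 0 0 0 1 230;0 0 0 0 0 1 230")

```text
t: 8.97
tool_pos: [541.6, -275.9, 161.2]
tcp_rot: [-3.14, 0.001, 0.811]
wrist_force: [-0.3, 0.5, -0.9]
finger_gap: 0.254
```

Request:
play_rows(moves="0 0 0 0 0 1 230;0 0 0 0 0 1 230;0 0 0 0 0 1 230;0 0 0 0 0 1 230;0 0 0 0 0 1 230;0 0 0 0 0 1 230;0 0 0 0 0 1 230;0 0 0 0 0 0.8 230;0 0 0 0 0 0 230;0 0 0 0 0 0 230")

```text
t: 9.8
tool_pos: [542.1, -275.7, 161.4]
tcp_rot: [-3.141, 0.001, 0.002]
wrist_force: [0.1, 0.2, -0.7]
finger_gap: 0.255
```

```bash
python3 look.py 8 wrist,side,scene silver,red
```

```text
9.8 [ 542.1 -275.7  161.4] [-3.141e+00  1.000e-03  2.000e-03] 0.255 [ 0.1  0.2 -0.7]
wrist silver 58
   {'px': [4.0, 168.0], 'area': 480, 'c': (560.8, -16.1), 'm': [556.5, -12.6], 'L': 54.1, 'W': 11.4, 'ang': -16.1}
   {'px': [315.0, 155.0], 'area': 938, 'c': (569.1, -270.0), 'm': [568.2, -270.3], 'L': 37.3, 'W': 20.1, 'ang': 0.2}
   {'px': [323.0, 263.0], 'area': 5395, 'c': (452.4, -276.0), 'm': [466.5, -277.5], 'L': 175.5, 'W': 47.8, 'ang': -0.2}
   {'px': [160.0, 214.0], 'area': 885, 'c': (515.6, -136.1), 'm': [515.7, -136.1], 'L': 37.2, 'W': 21.6, 'ang': 0.1}
wrist silver 22
   {'px': [4.0, 168.0], 'area': 480, 'c': (552.7, 17.1), 'm': [547.8, 21.0], 'L': 61.1, 'W': 12.8, 'ang': -16.1}
   {'px': [315.0, 155.0], 'area': 938, 'c': (562.0, -269.4), 'm': [561.0, -269.6], 'L': 42.1, 'W': 22.7, 'ang': 0.2}
   {'px': [323.0, 263.0], 'area': 5395, 'c': (430.3, -276.1), 'm': [446.3, -277.8], 'L': 198.0, 'W': 53.9, 'ang': -0.2}
   {'px': [160.0, 214.0], 'area': 885, 'c': (501.7, -118.3), 'm': [501.8, -118.3], 'L': 41.9, 'W': 24.3, 'ang': 0.1}
wrist red 40
   {'px': [59.0, 164.0], 'area': 1
[... 3322 characters left out ...]
, 'area': 268, 'c': (536.2, -273.0), 'm': [538.4, -273.2], 'L': 73.0, 'W': 19.2, 'ang': -1.0}
scene red 40
   {'px': [287.0, 227.0], 'area': 2524, 'c': (566.7, -19.4), 'm': [569.0, -26.7], 'L': 140.3, 'W': 139.3, 'ang': 89.5}
   {'px': [218.0, 251.0], 'area': 3056, 'c': (520.2, -165.6), 'm': [523.0, -172.3], 'L': 143.3, 'W': 132.7, 'ang': -1.4}
   {'px': [163.0, 304.0], 'area': 3805, 'c': (554.5, -311.0), 'm': [557.7, -319.1], 'L': 141.6, 'W': 127.0, 'ang': -1.5}
   {'px': [357.0, 345.0], 'area': 60, 'c': (863.6, -136.5), 'm': [863.7, -136.2], 'L': 20.6, 'W': 9.5, 'ang': 44.9}
   {'px': [370.0, 356.0], 'area': 66, 'c': (892.3, -136.6), 'm': [892.8, -136.1], 'L': 22.1, 'W': 11.0, 'ang': 51.1}
```

View pics/wrist8.png

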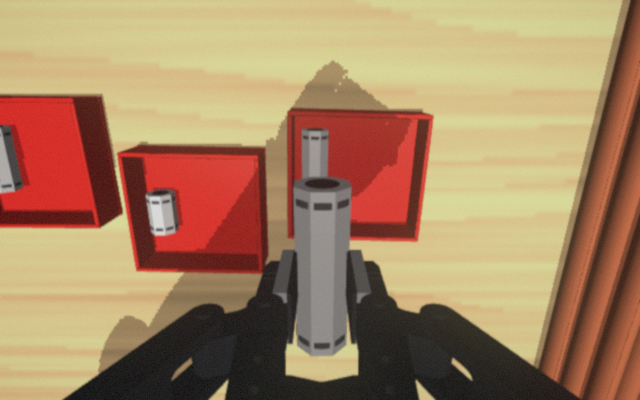

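View pics/scene8.png

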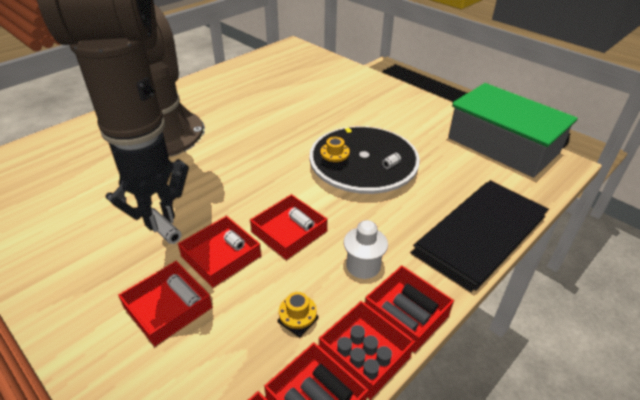

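Run:
```python
from h import *
p=dict(np.load('pics/wrist8.npz'))
im=cv2.imread('pics/wrist8.png')
z=cv2.resize(im[90:290,100:450],None,fx=2.2,fy=2.2,interpolation=cv2.INTER_CUBIC);cv2.imwrite('pics/z8.png',z)
for nm,c in (('long',[(288,111),(434,115),(417,241),(290,239)]),('short',[(120,152),(266,148),(266,271),(138,271)])):
    W=ray(p,c,40)[:,:2]; print(nm,W.round(1).tolist(),W.mean(0))
# sleeve tip edge in image, sample edges z=22
print(ray(p,[(303,150),(328,150),(148,212),(177,212)],18).round(1)[:,:2].tolist())
```

```text
long [[601.9, -247.5], [599.0, -370.3], [482.4, -366.6], [484.1, -246.2]] [ 541.85792828 -307.63385711]
short [[566.7, -100.3], [570.6, -227.5], [449.7, -221.9], [449.3, -96.8]] [ 509.07846577 -161.63482772]
[[564.9, -258.5], [565.0, -281.8], [502.6, -104.4], [502.7, -133.0]]
```

View pics/z8.png

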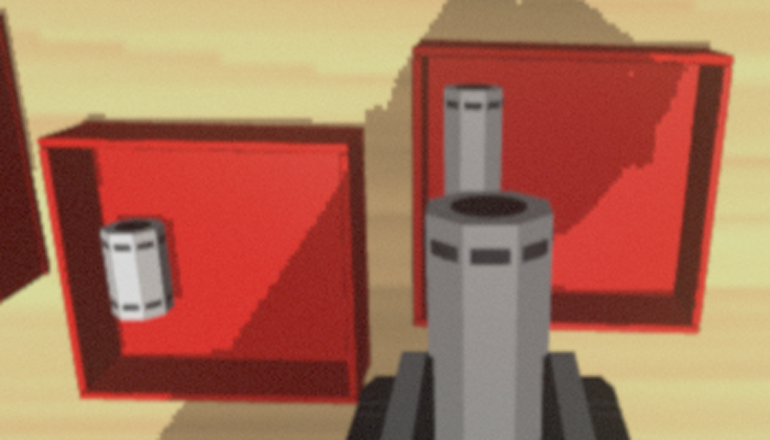

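The wrist view shows the long bin's rim corners at (288,111), (434,115), (417,241) and (290,239), giving a bin centre of ≈(543,-307). Its sample lies at y≈-270. I'll place the sleeve at y≈-323, descending in two stages.

Request:
play_rows(moves="0 0.4 0 0 0 0 230;0 0.6 0 0 0 0 230;0.03 0.57 0 0 0 0 230;0 0 0.6 0 0 0 230;0 0 0.9 0 0 0 230;0 0 0.9 0 0 0 230;0 0 0.9 0 0 0 230;0 0 0.9 0 0 0 230;0 0 0.5 0 0 0 230;0 0 0 0 0 0 230")

```text
t: 10.78
tool_pos: [541.3, -322.3, 17.1]
tcp_rot: [-3.139, 0.005, 0.0]
wrist_force: [-0.1, 0.8, -1.1]
finger_gap: 0.251
```

```bash
python3 look.py 9 wrist,scene silver | head -1
```

```text
10.78 [ 541.3 -322.3   17.1] [-3.139  0.005  0.   ] 0.251 [-0.1  0.8 -1.1]
```

View pics/wrist9.png

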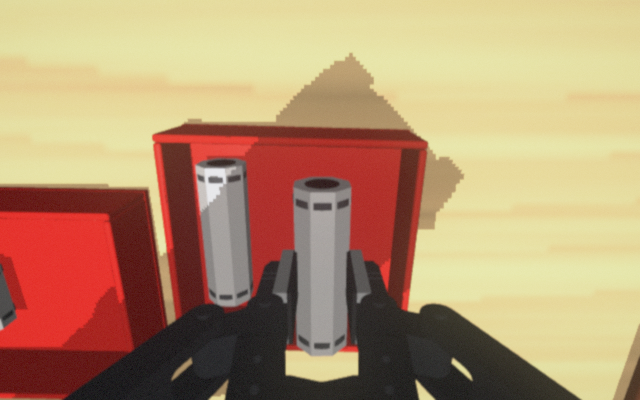

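Run:
```python
from h import *
p=dict(np.load('pics/wrist9.npz'))
print(ray(p,[(290,139),(290,348),(153,137),(427,146)],40).round(1)[:,:2].tolist())
print(ray(p,[(321,180),(323,352)],53).round(1)[:,:2].tolist())
```

```text
[[600.0, -308.1], [485.2, -305.0], [600.8, -247.3], [597.0, -369.4]]
[[584.7, -322.0], [494.4, -323.1]]
```

Request:
play_rows(moves="0.07 0 0.3 0 0 0 230;0 0 0.3 0 0 0 230;0 0 0.25 0 0 0 230;0 0 0.15 0 0 0 230;0 0 0.05 0 0 0 230;0 0 0 0 0 0 230;0 0 0 0 0 0 230")

```text
t: 11.47
tool_pos: [546.0, -322.7, -10.7]
tcp_rot: [3.142, -0.0, -0.0]
wrist_force: [0.5, -0.6, -1.7]
finger_gap: 0.253
```

Request:
play_rows(moves="-0.05 0 0.1 0 0 0 230;0 0 0.05 0 0 0 230;0 0 0 0 0 0 230;0 0 0 0 0 0 230")

```text
t: 11.8
tool_pos: [544.4, -322.6, -15.3]
tcp_rot: [-3.142, -0.0, -0.0]
wrist_force: [0.2, 0.1, -1.1]
finger_gap: 0.254
```

Request:
play_rows(moves="0 0 0.05 0 0 0 230;0 0 0.05 0 0 0 230;0 0 0 0 0 0 230;0 0 0 0 0 0 230")

```text
t: 12.13
tool_pos: [544.4, -322.5, -18.4]
tcp_rot: [-3.141, 0.0, -0.0]
wrist_force: [0.4, 0.3, -0.3]
finger_gap: 0.255
```

Request:
play_rows(moves="0 0 0.03 0 0 0 230;0 0 0.03 0 0 0 230;0 0 0 0 0 0 230;0 0 0 0 0 0 230")

```text
t: 12.47
tool_pos: [544.6, -322.7, -19.4]
tcp_rot: [-3.142, -0.001, -0.0]
wrist_force: [-1.3, 2.3, 6.6]
finger_gap: 0.25
```

```bash
python3 look.py 10 wrist,scene silver | head -1
```

```text
12.47 [ 544.6 -322.7  -19.4] [-3.142e+00 -1.000e-03 -0.000e+00] 0.25 [-1.3  2.3  6.6]
```

View pics/wrist10.png

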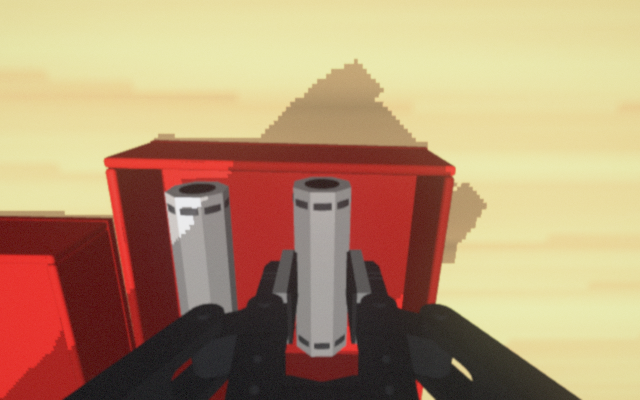

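Contact (6.6 N) came at the predicted height, and the sleeve lies parallel beside the sample. Open modestly and rise.

Request:
play_rows(moves="0 0 0 0 0 0 190;0 0 0 0 0 0 180;0 0 0 0 0 0 170;0 0 0 0 0 0 160;0 0 0 0 0 0 155;0 0 0 0 0 0 155;0 0 -0.2 0 0 0 155;0 0 -0.5 0 0 0 155;0 0 -0.8 0 0 0 155;0 0 -1 0 0 0 155")

```text
t: 13.4
tool_pos: [543.2, -321.9, 54.6]
tcp_rot: [-3.14, 0.003, -0.0]
wrist_force: [0.1, 0.2, 0.3]
finger_gap: 0.391
```

Request:
play_rows(moves="0 0 -1 0 0 0 140;0 0 -1 0 0 0 125;0 0 -1 0 0 0 125;0 0 -0.5 0 0 0 125;0 0 0 0 0 0 125;0 0 0 0 0 0 125")

```text
t: 13.9
tool_pos: [544.9, -322.8, 161.1]
tcp_rot: [3.141, -0.002, -0.0]
wrist_force: [0.1, -0.7, -0.1]
finger_gap: 0.51
```

```bash
python3 look.py 11 wrist,scene,side silver
```

```text
13.9 [ 544.9 -322.8  161.1] [ 3.141e+00 -2.000e-03 -0.000e+00] 0.51 [ 0.1 -0.7 -0.1]
wrist silver 58
   {'px': [322.0, 174.0], 'area': 1075, 'c': (553.9, -324.7), 'm': [555.3, -323.1], 'L': 70.8, 'W': 15.9, 'ang': -1.7}
   {'px': [263.0, 170.0], 'area': 1241, 'c': (552.7, -274.4), 'm': [558.0, -274.1], 'L': 71.8, 'W': 19.0, 'ang': -1.1}
   {'px': [113.0, 218.0], 'area': 861, 'c': (515.5, -141.7), 'm': [515.7, -141.6], 'L': 37.4, 'W': 21.3, 'ang': -0.4}
wrist silver 22
   {'px': [322.0, 174.0], 'area': 1075, 'c': (544.6, -325.0), 'm': [546.1, -323.2], 'L': 79.9, 'W': 18.0, 'ang': -1.7}
   {'px': [263.0, 170.0], 'area': 1241, 'c': (543.2, -268.2), 'm': [549.2, -267.9], 'L': 81.0, 'W': 21.4, 'ang': -1.1}
   {'px': [113.0, 218.0], 'area': 861, 'c': (501.3, -118.6), 'm': [501.4, -118.4], 'L': 42.2, 'W': 24.1, 'ang': -0.4}
scene silver 58
   {'px': [364.0, 154.0], 'area': 49, 'c': (527.9, 270.8), 'm': [527.4, 270.8], 'L': 25.9, 'W': 19.9, 'ang': -49.0}
   {'px': [393.0, 158.0], 'area': 110, 'c': (589.7, 308.3), 'm': [589.0, 307.5], 'L': 46.1, 'W': 28.3, 'ang': 82.9}
   {'px': [300.0, 218.0
[... 2567 characters left out ...]
 silver 22
   {'px': [370.0, 132.0], 'area': 86, 'c': (542.8, -318.8), 'm': [542.8, -319.6], 'L': 63.3, 'W': 24.9, 'ang': 0.2}
   {'px': [267.0, 175.0], 'area': 511, 'c': (756.6, -10.3), 'm': [758.2, -5.2], 'L': 105.4, 'W': 90.0, 'ang': -89.2}
   {'px': [199.0, 179.0], 'area': 43, 'c': (931.4, 86.4), 'm': [931.5, 88.8], 'L': 74.5, 'W': 7.1, 'ang': -89.2}
   {'px': [327.0, 204.0], 'area': 99, 'c': (553.6, 28.3), 'm': [554.5, 28.8], 'L': 58.2, 'W': 18.1, 'ang': -0.4}
   {'px': [269.0, 274.0], 'area': 141, 'c': (597.0, 286.0), 'm': [597.0, 286.7], 'L': 44.4, 'W': 24.7, 'ang': 85.2}
   {'px': [301.0, 285.0], 'area': 78, 'c': (514.7, 283.2), 'm': [514.7, 282.5], 'L': 23.5, 'W': 20.8, 'ang': 23.3}
```

View pics/wrist11.png

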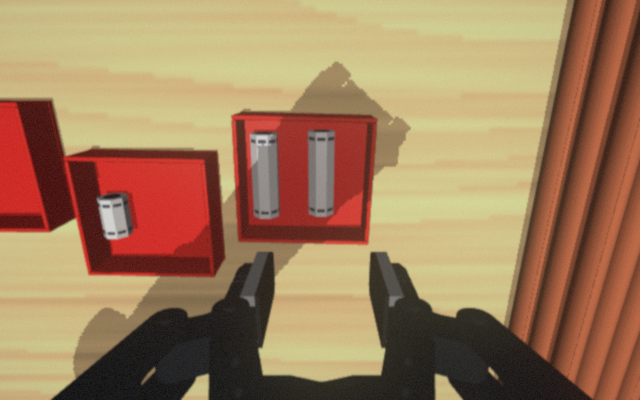

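The wrist view shows the long sleeve resting at (322,174), beside and parallel to its sample at (263,170). Side and scene views show the short sleeve and hub undisturbed. Now the short sleeve.

Request:
play_rows(moves="0.05 -0.5 0 0 0 0 125;0.07 -1 0 0 0 0 125;0.07 -1 0 0 0 0 125;0.07 -1 0 0 0 0 125;0.07 -1 0 0 0 0 125;0.07 -1 0 0 0 0 125;0.07 -1 0 0 0 0 125;0.07 -1 0 0 0 0 125;0.07 -1 0 0 0 0 125;0.07 -1 0 0 0 0 125")

```text
t: 14.88
tool_pos: [564.0, -36.1, 158.8]
tcp_rot: [3.141, 0.002, -0.0]
wrist_force: [0.4, 0.3, 0.6]
finger_gap: 0.51
```

Request:
play_rows(moves="0.07 -1 0 0 0 0 125;0.07 -1 0 0 0 0 125;0.07 -1 0 0 0 0 125;0.07 -1 0 0 0 0 125;0.07 -1 0 0 0 0 125;0.07 -1 0 0 0 0 125;0.07 -1 0 0 0 0 125;0.07 -1 0 0 0 0 125;0.07 -1 0 0 0 0 125;0.07 -1 0 0 0 0 125")

```text
t: 15.72
tool_pos: [585.1, 263.6, 158.5]
tcp_rot: [3.14, 0.002, -0.0]
wrist_force: [0.9, -0.0, -0.1]
finger_gap: 0.508
```

Request:
play_rows(moves="0.05 -1 0 0 0 -0.2 125;0 -0.4 0 0 0 -0.7 125;0 0 0 0 0 -1 125;0 0 0 0 0 -1 125;0 0 0 0 0 -1 125;0 0 0 0 0 -1 125;0 0 0 0 0 -1 125;0 0 0 0 0 -1 125;0 0 0 0 0 -1 125;0 0 0 0 0 -1 125")

```text
t: 16.55
tool_pos: [586.4, 304.0, 158.3]
tcp_rot: [-3.141, 0.002, 0.937]
wrist_force: [-0.2, -0.3, -0.1]
finger_gap: 0.51
```

Request:
play_rows(moves="0 0 0 0 0 -1 125;0 0 0 0 0 -1 125;0 0 0 0 0 -1 125;0 0 0 0 0 -1 125;0 0 0 0 0 -1 125;0 0 0 0 0 -0.7 125;0 0 0 0 0 0 125;0 0 0 0 0 0 125")

```text
t: 17.22
tool_pos: [586.7, 304.0, 158.7]
tcp_rot: [-3.14, 0.001, 1.526]
wrist_force: [0.5, -1.0, 0.8]
finger_gap: 0.51
```

```bash
python3 look.py 12 wrist,side silver|grep -v " 22"
```

```text
17.22 [586.7 304.  158.7] [-3.140e+00  1.000e-03  1.526e+00] 0.51 [ 0.5 -1.   0.8]
wrist silver 58
   {'px': [239.0, 196.0], 'area': 586, 'c': (518.0, 296.9), 'm': [518.0, 297.1], 'L': 23.2, 'W': 23.0, 'ang': -50.7}
   {'px': [250.0, 300.0], 'area': 53, 'c': (515.0, 193.5), 'm': [516.4, 194.3], 'L': 9.0, 'W': 8.8, 'ang': -2.4}
   {'px': [393.0, 300.0], 'area': 65, 'c': (649.6, 189.2), 'm': [649.9, 189.1], 'L': 12.0, 'W': 7.3, 'ang': 57.7}
   {'px': [635.0, 361.0], 'area': 66, 'c': (893.7, 105.1), 'm': [893.6, 106.9], 'L': 27.7, 'W': 8.3, 'ang': -83.1}
   {'px': [322.0, 184.0], 'area': 1101, 'c': (588.4, 294.0), 'm': [588.2, 294.8], 'L': 47.3, 'W': 25.5, 'ang': 86.9}
   {'px': [239.0, 196.0], 'area': 586, 'c': (508.5, 285.5), 'm': [508.5, 285.7], 'L': 26.2, 'W': 25.9, 'ang': -50.7}
   {'px': [250.0, 300.0], 'area': 53, 'c': (505.1, 168.7), 'm': [506.6, 169.7], 'L': 10.1, 'W': 9.9, 'ang': -2.4}
   {'px': [393.0, 300.0], 'area': 65, 'c': (657.1, 163.9), 'm': [657.4, 163.8], 'L': 13.5, 'W': 8.2, 'ang': 57.7}
   {'px': [635.0, 361.0], 'area': 66, 'c': (932.7, 68.8), 'm': [932.6, 70.9], 'L
[... 1311 characters left out ...]
ng': -66.6}
   {'px': [199.0, 179.0], 'area': 46, 'c': (931.9, 86.4), 'm': [931.9, 88.4], 'L': 74.4, 'W': 7.3, 'ang': 89.9}
   {'px': [175.0, 182.0], 'area': 66, 'c': (994.7, 127.7), 'm': [988.6, 127.3], 'L': 69.2, 'W': 29.3, 'ang': -86.3}
   {'px': [327.0, 204.0], 'area': 102, 'c': (553.6, 28.3), 'm': [554.3, 28.7], 'L': 58.2, 'W': 18.1, 'ang': -0.4}
   {'px': [301.0, 239.0], 'area': 100, 'c': (567.7, 163.2), 'm': [570.3, 163.7], 'L': 127.2, 'W': 18.8, 'ang': 26.3}
   {'px': [270.0, 273.0], 'area': 86, 'c': (595.1, 282.7), 'm': [595.6, 283.8], 'L': 35.1, 'W': 20.1, 'ang': 89.8}
   {'px': [301.0, 285.0], 'area': 79, 'c': (514.7, 283.2), 'm': [514.6, 282.6], 'L': 23.5, 'W': 20.8, 'ang': 23.3}
```

View pics/wrist12.png

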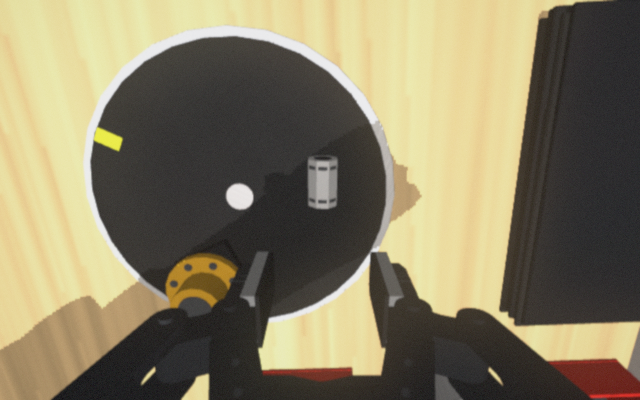

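Aligned: the sleeve is at (322,184), midway between the fingers. Descend.

Request:
play_rows(moves="0.05 0.03 0.5 0 0 0 125;0 0 0.9 0 0 0 125;0 0 0.9 0 0 0 125;0 0 0.9 0 0 0 125;0 0 0.7 0 0 0 125;0 0 0.4 0 0 0 125;0 0 0.3 0 0 0 125;0 0 0.15 0 0 0 125;0 0 0 0 0 0 125;0 0 0 0 0 0 125")

```text
t: 18.15
tool_pos: [588.8, 306.2, 18.4]
tcp_rot: [3.14, -0.001, 1.529]
wrist_force: [0.2, 0.4, -0.8]
finger_gap: 0.507
```

```bash
python3 look.py 13 wrist silver|head -9;python3 - <<'E'
from h import *
im=cv2.imread('pics/wrist13.png')[150:350,240:400]
cv2.imwrite('pics/z13.png',cv2.resize(im,None,fx=3.0,fy=3.0,interpolation=cv2.INTER_CUBIC))
E
```

```text
18.15 [588.8 306.2  18.4] [ 3.140e+00 -1.000e-03  1.529e+00] 0.507 [ 0.2  0.4 -0.8]
wrist silver 58
   {'px': [27.0, 9.0], 'area': 1006, 'c': (492.6, 417.4), 'm': [489.7, 416.3], 'L': 31.8, 'W': 6.6, 'ang': 15.3}
   {'px': [355.0, 112.0], 'area': 7078, 'c': (608.4, 361.4), 'm': [607.9, 373.3], 'L': 167.0, 'W': 38.9, 'ang': -53.7}
   {'px': [318.0, 275.0], 'area': 3559, 'c': (588.5, 303.7), 'm': [588.5, 304.4], 'L': 44.3, 'W': 23.5, 'ang': 86.8}
   {'px': [173.0, 284.0], 'area': 1531, 'c': (522.1, 302.6), 'm': [522.1, 302.7], 'L': 21.2, 'W': 21.0, 'ang': -2.4}
   {'px': [250.0, 300.0], 'area': 54, 'c': (556.7, 293.0), 'm': [556.5, 292.8], 'L': 5.8, 'W': 3.5, 'ang': -58.7}
   {'px': [392.0, 300.0], 'area': 54, 'c': (622.3, 290.1), 'm': [622.6, 290.1], 'L': 5.5, 'W': 3.3, 'ang': 59.1}
   {'px': [4.0, 396.0], 'area': 50, 'c': (422.7, 240.1), 'm': [422.9, 240.2], 'L': 6.1, 'W': 3.5, 'ang': -55.9}
```

View pics/z13.png

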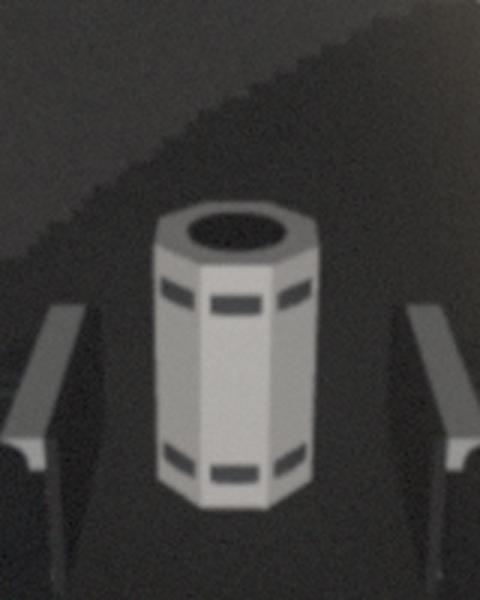

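Request:
play_rows(moves="-0.03 -0.05 0.08 0 0 0 135;0 0 0 0 0 0 145;0 0 0 0 0 0 155;0 0 0 0 0 0 163;0 0 0 0 0 0 171;0 0 0 0 0 0 179;0 0 0 0 0 0 187;0 0 0 0 0 0 200;0 0 0 0 0 0 230;0 0 0 0 0 0 230", grip_force=40)

```text
t: 19.03
tool_pos: [586.7, 305.1, 15.3]
tcp_rot: [3.141, -0.0, 1.529]
wrist_force: [-1.7, -1.2, 5.1]
finger_gap: 0.264
```

```bash
python3 look.py 14 wrist silver|head -1;python3 - <<'E'
from h import *
im=cv2.imread('pics/wrist14.png')[150:350,240:400]
cv2.imwrite('pics/z14.png',cv2.resize(im,None,fx=3.0,fy=3.0,interpolation=cv2.INTER_CUBIC))
E
```

```text
19.03 [586.7 305.1  15.3] [ 3.141 -0.     1.529] 0.264 [-1.7 -1.2  5.1]
```

View pics/z14.png

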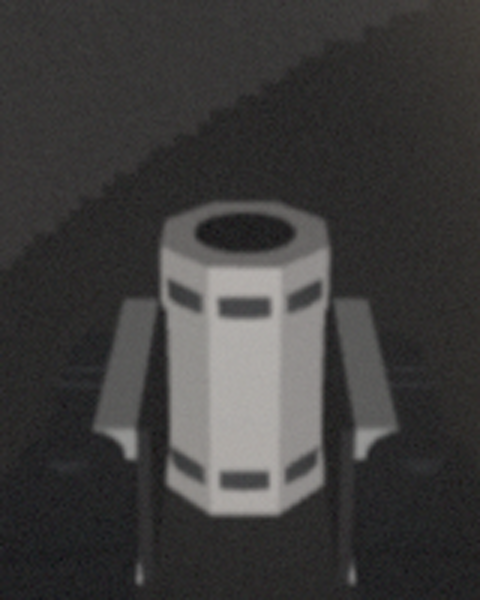

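Firm and central. Lift.

Request:
play_rows(moves="0 0 -0.05 0 0 0 230;0 0 -0.1 0 0 0 230;0 0 -0.3 0 0 0 230;0 0 -0.6 0 0 0 230;0 0 -0.9 0 0 0 230;0 0 -0.9 0 0 0 230;0 0 -0.9 0 0 0 230;0 0 -0.9 0 0 0 230;0 0 0 0 0 0 230;0 0 0 0 0 0 230", grip_force=60)

```text
t: 19.92
tool_pos: [587.7, 305.6, 156.9]
tcp_rot: [3.138, -0.002, 1.529]
wrist_force: [0.5, -0.4, -1.1]
finger_gap: 0.252
```

```bash
python3 look.py 15 wrist,side silver|head -1
```

```text
19.92 [587.7 305.6 156.9] [ 3.138e+00 -2.000e-03  1.529e+00] 0.252 [ 0.5 -0.4 -1.1]
```

View pics/wrist15.png

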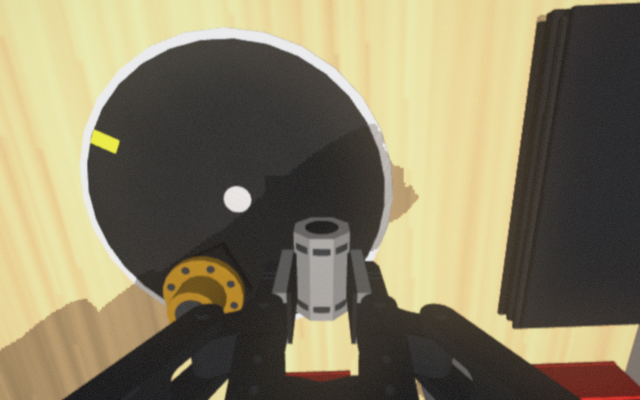

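Request:
play_rows(moves="-0.5 -0.05 0 0 0 0 230;-0.8 -0.1 0 0 0 0 230;-1 -0.13 0 0 0 0 230;-1 -0.13 0 0 0 0 230;-1 -0.13 0 0 0 0 230;-1 -0.13 0 0 0 0 230;-1 -0.13 0 0 0 0 230;-1 -0.13 0 0 0 0 230;-1 -0.13 0 0 0 0 230;-1 -0.13 0 0 0 0 230")

```text
t: 20.85
tool_pos: [537.4, 25.2, 153.4]
tcp_rot: [-3.139, 0.001, 1.528]
wrist_force: [0.1, 0.2, -0.3]
finger_gap: 0.258
```

Request:
play_rows(moves="-1 -0.13 0 0 0 0 230;-1 -0.13 0 0 0 0 230;-1 -0.13 0 0 0 0 230;-1 -0.13 0 0 0 0 230;-1 -0.13 0 0 0 0 230;-1 -0.13 0 0 0 0 230;-0.5 0 0 0 0 0.6 230;0 0 0 0 0 1 230;0 0 0 0 0 1 230;0 0 0 0 0 1 230")

```text
t: 21.68
tool_pos: [505.7, -167.3, 153.4]
tcp_rot: [-3.139, 0.001, 1.145]
wrist_force: [0.4, 0.7, 0.4]
finger_gap: 0.258
```

Request:
play_rows(moves="0 0 0 0 0 1 230;0 0 0 0 0 1 230;0 0 0 0 0 1 230;0 0 0 0 0 1 230;0 0 0 0 0 1 230;0 0 0 0 0 1 230;0 0 0 0 0 1 230;0 0 0 0 0 1 230;0 0 0 0 0 1 230;0 0 0 0 0 1 230")

```text
t: 22.52
tool_pos: [505.9, -166.6, 153.4]
tcp_rot: [-3.141, 0.002, 0.098]
wrist_force: [0.6, 0.2, -0.2]
finger_gap: 0.256
```

Request:
play_rows(moves="0 0 0 0 0 1 230;0 0 0 0 0 0 230;0 0 0 0 0 0 230")

```text
t: 22.77
tool_pos: [506.4, -166.4, 153.7]
tcp_rot: [3.142, 0.002, 0.003]
wrist_force: [-0.2, -0.5, -1.2]
finger_gap: 0.253
```

```bash
python3 look.py 16 wrist,side silver,red|head -30
```

```text
22.77 [ 506.4 -166.4  153.7] [3.142e+00 2.000e-03 3.000e-03] 0.253 [-0.2 -0.5 -1.2]
wrist silver 58
   {'px': [99.0, 121.0], 'area': 1865, 'c': (559.2, 5.9), 'm': [560.1, 5.8], 'L': 54.3, 'W': 21.6, 'ang': -3.4}
   {'px': [497.0, 132.0], 'area': 2375, 'c': (550.5, -303.3), 'm': [552.2, -303.3], 'L': 71.6, 'W': 21.0, 'ang': -0.2}
   {'px': [436.0, 134.0], 'area': 2373, 'c': (548.8, -256.2), 'm': [550.4, -256.3], 'L': 71.9, 'W': 21.0, 'ang': -0.7}
   {'px': [269.0, 181.0], 'area': 891, 'c': (512.3, -123.5), 'm': [512.4, -123.2], 'L': 36.4, 'W': 20.5, 'ang': -0.4}
   {'px': [322.0, 277.0], 'area': 3265, 'c': (421.0, -166.6), 'm': [422.6, -166.9], 'L': 88.4, 'W': 47.7, 'ang': 0.2}
wrist silver 22
   {'px': [99.0, 121.0], 'area': 1865, 'c': (555.3, 28.5), 'm': [556.3, 28.4], 'L': 61.5, 'W': 24.4, 'ang': -3.4}
   {'px': [497.0, 132.0], 'area': 2375, 'c': (545.4, -321.4), 'm': [547.3, -321.5], 'L': 81.0, 'W': 23.8, 'ang': -0.2}
   {'px': [436.0, 134.0], 'area': 2373, 'c': (543.5, -268.1), 'm': [545.4, -268.2], 'L': 81.4, 'W': 23.8, 'ang': -0.7}
   {'px': [269.0, 181.0], 'area': 891, 'c': (5
[... 1162 characters left out ...]
'px': [301.0, 285.0], 'area': 78, 'c': (505.4, 300.9), 'm': [505.2, 300.4], 'L': 22.4, 'W': 19.9, 'ang': 23.3}
side silver 22
   {'px': [370.0, 132.0], 'area': 112, 'c': (543.6, -318.8), 'm': [543.8, -318.7], 'L': 79.7, 'W': 26.6, 'ang': 1.8}
   {'px': [366.0, 141.0], 'area': 42, 'c': (541.8, -272.7), 'm': [541.8, -272.7], 'L': 65.0, 'W': 10.0, 'ang': -1.4}
   {'px': [267.0, 175.0], 'area': 515, 'c': (757.0, -9.8), 'm': [758.3, -5.1], 'L': 104.4, 'W': 91.7, 'ang': 89.2}
   {'px': [199.0, 179.0], 'area': 41, 'c': (931.6, 86.4), 'm': [931.7, 89.2], 'L': 74.5, 'W': 6.7, 'ang': -89.2}
   {'px': [327.0, 204.0], 'area': 98, 'c': (553.6, 28.3), 'm': [554.3, 28.8], 'L': 58.2, 'W': 18.1, 'ang': -0.4}
```

View pics/wrist16.png

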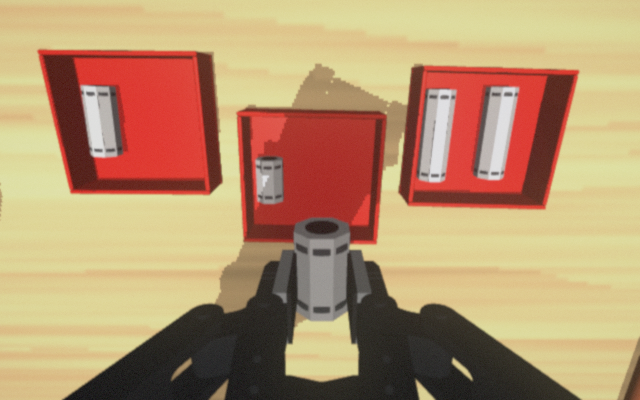

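View pics/side16.png

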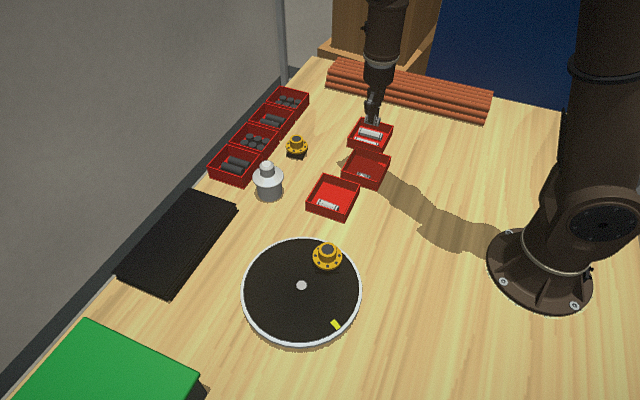

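The short bin's centre is ≈(508,-157) and its sample lies at (502,-118). The platter mark and hub are unmoved. I'll place the sleeve at y≈-173.

Request:
play_rows(moves="0 0.22 0.3 0 0 0 230;0 0 0.7 0 0 0 230;0 0 0.9 0 0 0 230;0 0 0.9 0 0 0 230;0 0 0.9 0 0 0 230;0 0 0.7 0 0 0 230;0 0 0.4 0 0 0 230;0 0 0.2 0 0 0 230;0 0 0 0 0 0 230;0 0 0 0 0 0 230")

```text
t: 23.7
tool_pos: [507.6, -173.2, 4.6]
tcp_rot: [3.141, 0.0, -0.0]
wrist_force: [0.2, 0.2, 0.6]
finger_gap: 0.258
```

```bash
python3 look.py 17 wrist silver|head -1
```

```text
23.7 [ 507.6 -173.2    4.6] [ 3.141  0.    -0.   ] 0.258 [0.2 0.2 0.6]
```

View pics/wrist17.png

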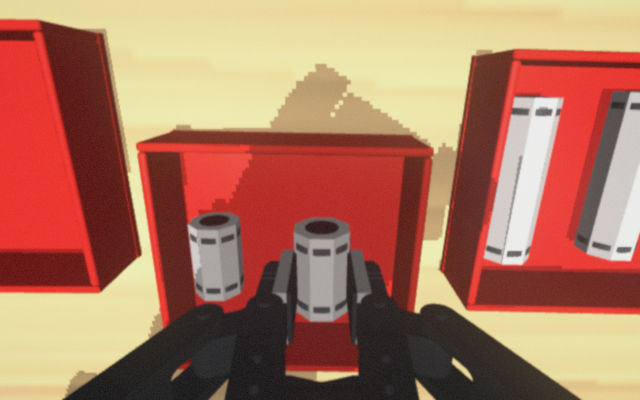

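The sleeve at (322,270) is beside the sample at (216,257), well inside the rim. Creep down to contact.

Request:
play_rows(moves="0 0 0.25 0 0 0 230;0 0 0.25 0 0 0 230;0 0 0.15 0 0 0 230;0 0 0.05 0 0 0 230;0 0 0 0 0 0 230;0 0 0 0 0 0 230")

```text
t: 24.25
tool_pos: [507.6, -172.7, -16.6]
tcp_rot: [3.142, 0.0, -0.0]
wrist_force: [-0.3, -0.4, -1.1]
finger_gap: 0.258
```

Request:
play_rows(moves="0 0 0.03 0 0 0 230;0 0 0.03 0 0 0 230;0 0 0 0 0 0 230;0 0 0 0 0 0 230")

```text
t: 24.58
tool_pos: [507.7, -172.7, -18.2]
tcp_rot: [3.142, -0.0, -0.0]
wrist_force: [-1.0, 0.1, 0.2]
finger_gap: 0.259
```

Request:
play_rows(moves="0 0 0.03 0 0 0 230;0 0 0.03 0 0 0 230;0 0 0 0 0 0 230;0 0 0 0 0 0 230")

```text
t: 24.92
tool_pos: [507.6, -172.7, -20.1]
tcp_rot: [-3.142, 0.0, -0.0]
wrist_force: [0.1, 0.1, 0.3]
finger_gap: 0.259
```

Request:
play_rows(moves="0 0 0.03 0 0 0 230;0 0 0.02 0 0 0 230;0 0 0 0 0 0 230;0 0 0 0 0 0 230")

```text
t: 25.25
tool_pos: [507.8, -172.7, -20.7]
tcp_rot: [-3.141, -0.001, -0.0]
wrist_force: [-4.0, 1.3, 13.5]
finger_gap: 0.253
```

Contact at the predicted height (13.5 N). Release and rise.

Request:
play_rows(moves="0 0 -0.02 0 0 0 230;0 0 0 0 0 0 190;0 0 0 0 0 0 180;0 0 0 0 0 0 170;0 0 0 0 0 0 160;0 0 0 0 0 0 155;0 0 0 0 0 0 155;0 0 -0.2 0 0 0 155;0 0 -0.5 0 0 0 155;0 0 -0.8 0 0 0 155")

```text
t: 26.08
tool_pos: [506.1, -172.3, 23.3]
tcp_rot: [-3.141, 0.004, -0.0]
wrist_force: [0.8, 0.1, 0.3]
finger_gap: 0.391
```

Request:
play_rows(moves="0 0 -1 0 0 0 155;0 0 -1 0 0 0 140;0 0 -1 0 0 0 125;0 0 -1 0 0 0 125;0 0 -1 0 0 0 125;0 0 -0.5 0 0 0 125;0 0 0 0 0 0 125;0 0 0 0 0 0 125")

```text
t: 26.75
tool_pos: [508.1, -172.7, 190.0]
tcp_rot: [3.142, -0.002, -0.0]
wrist_force: [-0.0, 0.8, -1.1]
finger_gap: 0.513
```

```bash
python3 look.py 18 wrist,side,scene silver,yellow
```

```text
26.75 [ 508.1 -172.7  190. ] [ 3.142e+00 -2.000e-03 -0.000e+00] 0.513 [-0.   0.8 -1.1]
wrist silver 58
   {'px': [116.0, 120.0], 'area': 1479, 'c': (559.0, 7.5), 'm': [559.8, 7.4], 'L': 54.6, 'W': 21.9, 'ang': -3.7}
   {'px': [472.0, 129.0], 'area': 1896, 'c': (550.5, -306.0), 'm': [551.7, -306.0], 'L': 72.7, 'W': 21.1, 'ang': -0.5}
   {'px': [418.0, 131.0], 'area': 1889, 'c': (548.3, -258.2), 'm': [549.7, -258.3], 'L': 72.2, 'W': 21.0, 'ang': -0.7}
   {'px': [322.0, 167.0], 'area': 639, 'c': (517.0, -172.8), 'm': [517.4, -173.2], 'L': 34.6, 'W': 19.4, 'ang': 0.1}
   {'px': [267.0, 174.0], 'area': 713, 'c': (511.2, -123.5), 'm': [511.3, -122.9], 'L': 36.9, 'W': 20.4, 'ang': -0.7}
wrist silver 22
   {'px': [116.0, 120.0], 'area': 1479, 'c': (555.5, 28.4), 'm': [556.4, 28.3], 'L': 60.9, 'W': 24.4, 'ang': -3.7}
   {'px': [472.0, 129.0], 'area': 1896, 'c': (545.9, -321.5), 'm': [547.3, -321.6], 'L': 81.1, 'W': 23.6, 'ang': -0.5}
   {'px': [418.0, 131.0], 'area': 1889, 'c': (543.4, -268.2), 'm': [545.1, -268.3], 'L': 80.5, 'W': 23.5, 'ang': -0.7}
   {'px': [322.0, 167.0], 'area': 639, 'c'
[... 3444 characters left out ...]
], 'area': 72, 'c': (505.0, -176.1), 'm': [504.7, -176.7], 'L': 24.3, 'W': 18.3, 'ang': -2.7}
   {'px': [496.0, 297.0], 'area': 520, 'c': (967.9, 156.0), 'm': [974.0, 136.1], 'L': 133.7, 'W': 29.8, 'ang': -80.1}
   {'px': [182.0, 289.0], 'area': 413, 'c': (539.0, -272.0), 'm': [541.3, -271.5], 'L': 82.8, 'W': 22.7, 'ang': -0.2}
   {'px': [158.0, 306.0], 'area': 427, 'c': (539.6, -324.8), 'm': [541.8, -324.6], 'L': 80.4, 'W': 22.6, 'ang': -0.4}
scene yellow 62
   {'px': [335.0, 150.0], 'area': 489, 'c': (461.3, 234.4), 'm': [468.6, 227.2], 'L': 105.0, 'W': 72.7, 'ang': -45.4}
   {'px': [297.0, 312.0], 'area': 845, 'c': (753.1, -168.8), 'm': [755.4, -171.3], 'L': 68.6, 'W': 67.1, 'ang': -85.1}
```

View pics/wrist18.png

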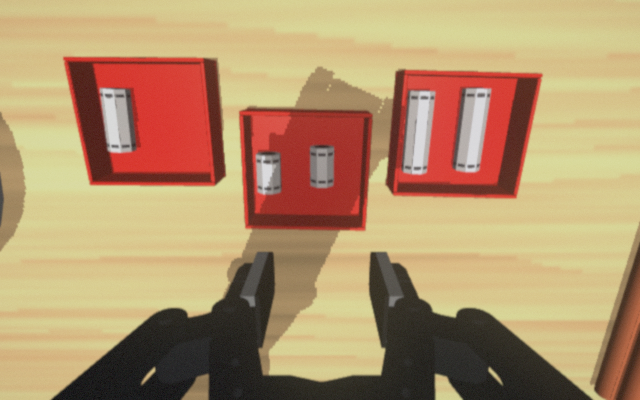

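View pics/side18.png

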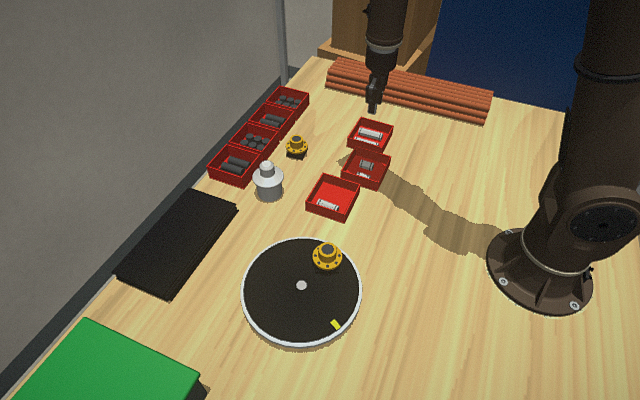

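Both sleeves lie flat beside their samples: short at (322,167) next to (267,174), long at (472,129) next to (418,131). The hub is upright, the platter mark is within about 1 mm of its start, and the bystanders are unmoved. Handing in.

```bash
python3 -c "
from plant import order
print(order.hand_in())"
```

```text
the job is handed in; nothing more can be done
None
```

Both sleeves are off the turntable and in their bins, and I handed the job in at about t = 27 s. The hand-in returned no verdict. I set each sleeve down until the floor pushed back (6.6 N long, 13.5 N short) before opening the fingers.

**Last checks from the pictures:**
- **Long sleeve:** it lies at about (545, -322) mm, 53 mm from its sample and parallel to within about 1°.
- **Short sleeve:** it lies at about (508, -173) mm, 55 mm from its sample and parallel to within about 1°.
- **Turntable:** the hub is upright at its starting place. The platter mark is within about 1 mm of where it was, so the platter barely turned.
- **Everything else:** the samples are in their bins, and the canister and spare hub have not moved. The gripper is empty and well clear.

**What disagreed:**
- **Fingertip position:** the pictures put the fingertips about 29 mm farther back than the stated TCP (about 42 mm with the gripper open). My first close on the long sleeve therefore shut on air above it. I triangulated the tips, corrected the depth and repeated the grasp without moving anything. The floor contacts then came within about 0.1 mm of the predicted heights.
- **Camera positions:** the scene and side cameras gave sleeve positions up to about 5 mm different from the wrist camera, because each sees different faces. I went by the wrist camera.

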